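Sort the drip valves, then hold the cupboard door open at 60 degrees

ROBOT

A 6-joint arm with a two-finger parallel gripper is mounted at the origin on the work surface. World frame = base frame: x ahead of the robot, y to its left, z up, the work surface at z = 0. Lengths are in m, angles in rad, forces in N, time in s.
With the tool pointing down it reaches from about 0.375 to 0.9 m from the base axis. Payload 3.1 kg.
Tool frame: the origin (TCP) lies midway between the tips of the shut fingers; the grasp point (between the pads) lies robot.grip_point_offset behind it (robot.grip_point_offset is the distance from the TCP to the grasp point, in m); z points along the fingers, y is the direction in which the jaws open and shut (so a half turn about z gives the same grasp; the last joint's range is limited). The gripper opens to 87 mm and grips with 3 to 60 N. Pads are 19 mm wide; open, the fingers measure 117 mm over their backs; the gripper's body (75 mm by 190 mm) begins 51 mm behind the grasp point.
Start: joints at [-1.345, 0.527, 1.433, -0, 1.181, -0.178], TCP at [0.246, -0.575, 0.223] pointing down, gripper open.
Joint ranges: [-3.08, 3.08], [-0.75, 2.2], [0.22, 2.44], [-1.43, 4.57], [0, 2.65], [-2.85, 2.85]. Speed limits (rad/s): [2.79, 2.79, 3.14, 3.14, 3.14, 3.14].

INTERFACE

Orientations are given as a unit quaternion [x, y, z, w].
In Python, from rig import robot, cams, hand_in gives the robot as it stands. The module is installed in compiled form; this text tells all that it offers.
- The arm moves only by the tool send_rows, never from a script. Its argument "steps" is one flat list of numbers, 5 for each row, row after row: the finger opening in m, from 0 to 0.087, then the shift along the tool's x, y, z in m, then the turn about the tool's z in rad. A call has 1 to 8 rows; each row is the pose to reach, as a shift and turn from the pose measured when the call began, along the tool's axes at that moment; what a row does not reach only later rows make up. A row lasts 1/8 s, in which the tool goes at most 62.5 mm and 10.7 degrees, less where a joint would pass 70% of its speed; a pose out of reach is approached as far as the arm can. A call with a gripper value outside its range is refused whole. The fingers move at their own pace and stop on an object; "force" is the grip in N (left out, the last holds). Time passes only in rows, so rows that repeat a pose let the fingers close. It gives the time, the measured TCP pose, the force and the opening at its end, in the units of the state.
- robot.get_obs(): the state, without advancing time (a new reading comes with each control period).
- cams.camera(name): name is "scene" or "top" or "wrist"; returns a dict with "color" (384x512x3 uint8, red, green, blue), "range_z" (384x512 float32, m along the optical axis (not along the pixel's ray), 0 where there is no reading), "intrinsics" (3x3 intrinsics, pixels), "extrinsics" (4x4, takes a point from camera to world coordinates). Camera axes: x right, y down, z forward; pixel columns grow to the right and rows downward; lengths in m; the calibration is good to about 2 mm. A picture is of the moment at which its call begins.
- hand_in(): hands the job in, once; it reports no verdict.
The state is a dict: "time": time; "q": joint angles; "joint_velocities": joint speeds; "joint_torque": joint torques, N m; "position": TCP position; "tool_rot": TCP orientation; "ft_force": force on the tool from outside, world axes, zero at the start; "moment": the same for the moment, N m; "grip_width": finger opening in m.
Only numpy, scipy, OpenCV 4.12 (cv2) and the standard library are available. Lean on these libraries where they do the work, as an engineer would, in place of code of your own. Each camera call takes 0.05 s, during which the arm holds its last target.

TASK

Put the drip valves away for me: set the two with a green tag down in the white tray, upright, one in each half, and set the leaky one with the red tag down upright in the middle of the terracotta saucer; set them down, do not drop them. Then pull open the spring-hinged door of the little blue cupboard and keep holding it at 60 degrees from closed, because I need that much to slide the tray in and much wider would crush the mint: finish while still holding the door there, do not let go. Leave the mint pot, jug, bucket and hand fork where they are.

Things in the scene. Friction and masses are not known exactly. Their poses are not given: they have to be found in the camera images.
- valve_green_a: One of the two good valves; drip-line solenoid valve, upright, 95 to 160 g: black body 44 x 28 x 22 mm with grey spigots at both ends (72 mm long overall, along x); above it a black coil block 32 x 32 mm, from 30 to 54 mm up; on top a flat 30 mm square green tag (57 mm up). Origin: centre of the underside, z up. Grip the coil block across y, 42 mm up.
- valve_green_b: The other good valve, the same as the first; drip-line solenoid valve, upright, 95 to 160 g: black body 44 x 28 x 22 mm with grey spigots at both ends (72 mm long overall, along x); above it a black coil block 32 x 32 mm, from 30 to 54 mm up; on top a flat 30 mm square green tag (57 mm up). Origin: centre of the underside, z up. Grip the coil block across y, 42 mm up.
- valve_red: The leaky valve; drip-line solenoid valve, upright, 95 to 160 g: black body 44 x 28 x 22 mm with grey spigots at both ends (72 mm long overall, along x); above it a black coil block 32 x 32 mm, from 30 to 54 mm up; on top a flat 30 mm square red tag (57 mm up). Origin: centre of the underside, z up. Grip the coil block across y, 42 mm up.
- tray: white tray, 104 (x) x 150 (y) mm, 18 mm high, walls and floor 5 mm thick; one low wall along x at y = 0 makes two halves, each 94 (x) x 67 (y) mm inside, centres at y = +36 and -36 mm, floor 5 mm above the underside. A valve fits with its spigots along the tray's x. Loose, 0.6 kg. Origin: centre of the underside, z up.
- saucer: round terracotta plant saucer, 150 mm across the rim, 18 mm high, flat floor about 110 mm across and 6 mm above its underside. Loose, 0.5 kg. Origin: centre of the underside, z up.
- cupboard: miniature blue wooden cupboard, fixed, 160 deep (x) x 200 wide (y) x 240 mm high. Origin: centre of the underside; its front with the door faces its own -x (sideways, to the robot's left, in the scene).
- cup_door (a joint): door angle in rad: 0 closed (start), 1.047 = 60 degrees, stop at 1.75. The upright hinge is at the cupboard's -y edge (nearer the robot); seen from above the door opens anticlockwise, its far free edge swinging out and towards the robot. Spring hinges pull it shut with 0.36 N m closed, 0.49 N m at 60 degrees (about 2 to 3 N at the handle); let go, it shuts.
- door_handle (a point): grip point on the brass handle, 198 mm above the work top, 42 mm below the cupboard's top. Handle: upright round bar, 10 mm thick, 30 mm clear of the door face, from 53 mm below this point to 22 mm above, a leg to the door at each end. Pinch it from above, a finger either side along the door face; it can turn in the grip. Axes turn with the door: -x out of its front, y away from the hinge, z up.
- door_hinge (a point): point on the door's upright hinge line, level with the grip point; the grip point is 160 mm along the closed door from it and 42 mm out.
- mint_pot: terracotta pot of mint, 110 mm across, 100 mm high, leaves to about 175 mm; stands beside the open door's path on the robot's side. Leave alone. Origin: centre of the underside.
- jug: white enamel jug with blue handle, about 105 mm across, 150 mm high. Leave alone. Origin: centre of the underside.
- bucket: small steel bucket, 125 mm across, 110 mm high. Leave alone. Origin: centre of the underside.
- fork: green plastic hand fork lying flat, 280 mm long, handle to its -x, 28 mm high. Leave alone. Origin: on the work top under the middle of the tool.
Mind the look-alikes: they are no part of the job. Leave any turquoise look-alike of the valve_green_b alone. What is shaped like the valve_green_a but turquoise is not meant.

How it is judged:
By the outcome, as a careful person would: the job done as asked, in the order asked, and still so for the second after the job is handed in, while the arm keeps its last pose, push and grip.
It also fails if it takes over 72 s, if anything falls off the work surface, if the arm or the gripper's body presses on something with over 40 N, if the wrist force passes 120 N, or if a joint passes its speed limit or range.

## Working session

There is one attempt and no reset: what is moved stays moved. The work goes in short steps, Python scripts to look and compute and a tool call to move; the robot and the scene stay as the last step left them, time stands still between calls to the robot, and variables do not carry over. Pictures are saved under pics/ and viewed, and the job is handed in when it is done.

Besides the shell and the picture viewer there is one more tool, called after "Emit:" by a JSON object that holds its "api" and its "payload", one argument or row to a line. send_rows: Moves the arm, as the interface text tells. Its arguments: {"type":"object","properties":{"steps":{"type":"array","items":{"type":"number"}},"force":{"type":"number"}},"required":["steps"]}

```bash
mkdir -p pics; python3 - <<'E'
from rig import robot,cams
import cv2,numpy as np
o=robot.get_obs();print(o,robot.grip_point_offset)
for n in("scene","top"):
    c=cams.camera(n);np.savez(f"{n}0.npz",**c)
    cv2.imwrite(f"pics/{n}0.png",c["color"][:,:,::-1]);print(n,c["intrinsics"],c["extrinsics"])
E
```

```text
{'time': 0.0, 'q': array([-1.34554429e+00,  5.28483235e-01,  1.43394644e+00, -4.17204379e-05,
        1.18139723e+00, -1.78511243e-01]), 'joint_velocities': array([ 0.00029488, -0.00031061, -0.0017035 ,  0.00117218, -0.00065038,
       -0.00219407]), 'joint_torque': array([ 2.44174225e-04, -4.40037918e+01, -1.76593155e+01,  6.32757484e-02,
        5.80548355e-02, -1.58522348e-04]), 'position': array([ 0.24538792, -0.57398483,  0.22154713]), 'tool_rot': array([ 9.79688815e-01,  2.00520766e-01, -4.53897482e-05, -1.11637036e-03]), 'ft_force': array([-0.59408212, -0.18146002, -0.53881939]), 'moment': array([-0.01223559, -0.00922258, -0.05397858]), 'grip_width': 0.08698937497556034} 0.0187
scene [[380.19380422   0.         256.92608644]
 [  0.         380.19380422 190.34848141]
 [  0.           0.           1.        ]] [[-5.43879068e-01  6.25617072e-01 -5.59284220e-01  1.24059246e+00]
 [ 8.39162852e-01  4.04580616e-01 -3.63483471e-01  5.15452471e-01]
 [-1.12591065e-03 -6.67021592e-01 -7.45037535e-01  1.01674018e+00]
 [ 0.00000000e+00  0.00000000e+00  0.00000000e+00  1.00000000e+00]]
top [[371.9419871    0.         257.65044096]
 [  0.         371.9419871  196.4256629 ]
 [  0.           0.           1.        ]] [[-0.02162839 -0.98452141  0.17392471  0.35745662]
 [-0.99976469  0.02158829 -0.00212256  0.12004833]
 [-0.00166504 -0.17392969 -0.98475667  1.51311332]
 [ 0.          0.          0.          1.        ]]
```

View pics/scene0.png

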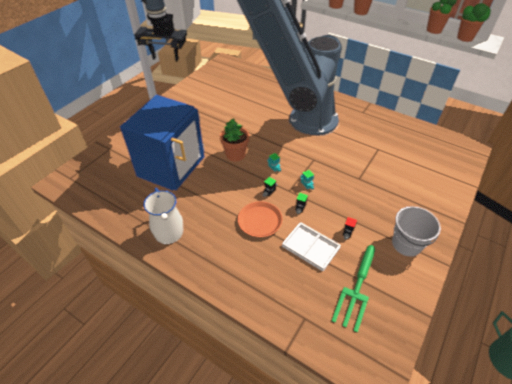

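View pics/top0.png

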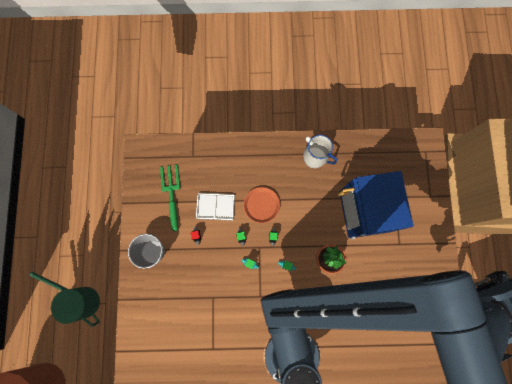

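The scene view shows green tags at about (270,186), (302,201), (308,177) and (275,158), and the red tag at (350,225). The top view shows them at (241,237), (274,237), (250,263), (286,266) and red at (196,237). Next I'll take close crops.

```bash
python3 - <<'E'
import cv2,numpy as np
s=np.load("scene0.npz")["color"][:,:,::-1];t=np.load("top0.npz")["color"][:,:,::-1]
a=cv2.resize(s[140:250,225:385],None,fx=5,fy=5,interpolation=cv2.INTER_CUBIC)
b=cv2.resize(t[180:280,180:340],None,fx=5,fy=5,interpolation=cv2.INTER_CUBIC)
c=cv2.resize(t[120:280,300:420],None,fx=4,fy=3.6,interpolation=cv2.INTER_CUBIC)
for n,i in zip("abc",(a,b,c)):cv2.imwrite(f"pics/crop_{n}.png",i)
E
```

```text
(no output)
```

View pics/crop_a.png

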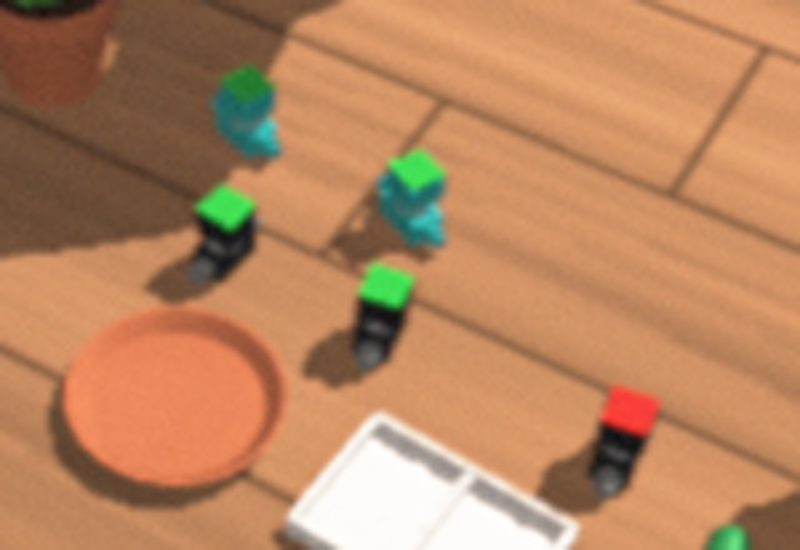

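View pics/crop_b.png

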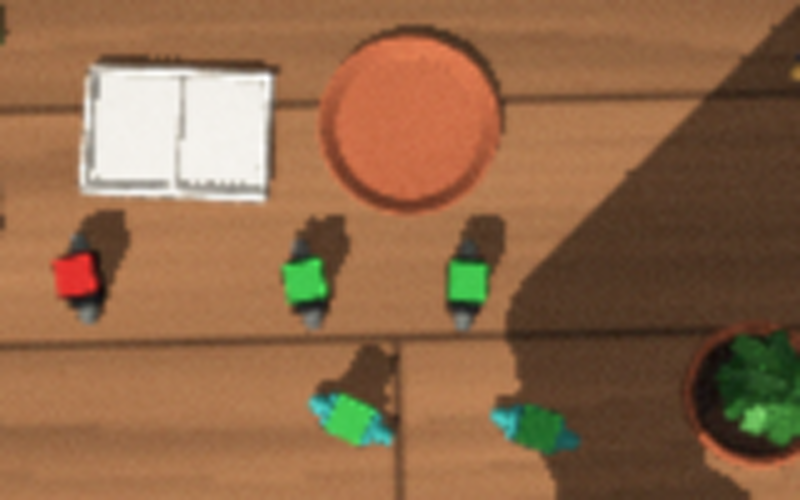

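View pics/crop_c.png

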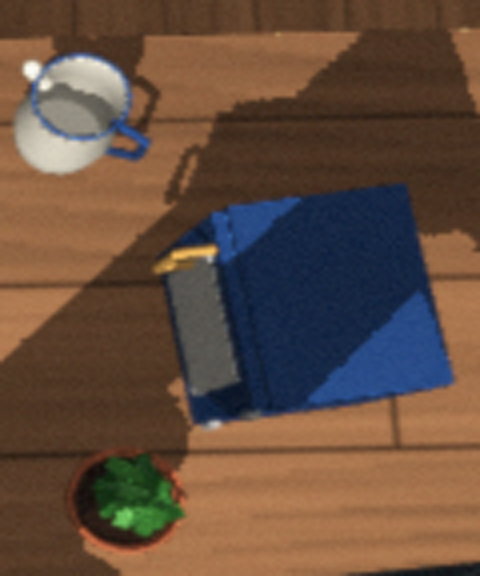

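The real green valves are the black-bodied ones at top view (241,237) and (274,237). The ones at (250,263) and (286,266) have turquoise bodies, so I leave them. Red is at (196,237). Now I'll measure.

```bash
cat > h.py <<'E'
import cv2,numpy as np
def ray(c,uv,z):
    K,E=c["intrinsics"],c["extrinsics"]
    uv=np.atleast_2d(uv).astype(float)
    d=np.c_[(uv[:,0]-K[0,2])/K[0,0],(uv[:,1]-K[1,2])/K[1,1],np.ones(len(uv))]@E[:3,:3].T
    o=E[:3,3]; return o+d*((z-o[2])/d[:,2])[:,None]
def cloud(c):
    K,E=c["intrinsics"],c["extrinsics"];Z=c["range_z"]
    v,u=np.mgrid[:Z.shape[0],:Z.shape[1]]
    P=np.stack([(u-K[0,2])/K[0,0]*Z,(v-K[1,2])/K[1,1]*Z,Z],-1)
    return P@E[:3,:3].T+E[:3,3]
def hsv(c):return cv2.cvtColor(c["color"],cv2.COLOR_RGB2HSV)
def blobs(m,amin=30):
    n,l,s,ce=cv2.connectedComponentsWithStats(m.astype(np.uint8))
    return [(l==i,ce[i],s[i]) for i in range(1,n) if s[i,4]>=amin]
def mcont(m):
    cs,_=cv2.findContours(m.astype(np.uint8),cv2.RETR_EXTERNAL,cv2.CHAIN_APPROX_NONE);return max(cs,key=len)[:,0]
E
python3 - <<'E'
from h import *
for n in("top","scene"):
    c=dict(np.load(n+"0.npz"));H=hsv(c);h,s,v=[H[...,i].astype(int) for i in range(3)];P=cloud(c)
    print(n)
    for nm,m in(("green",(h>50)&(h<70)&(s>150)&(v>80)),("red",((h<4)|(h>176))&(s>180)&(v>120)),):
        for b,ce,st in blobs(m,25):
            if st[4]>400: continue
            w=ray(c,ce,.057)[0];q=ray(c,mcont(b),.057)[:,:2]
            r=cv2.minAreaRect((q*1000).astype(np.float32))
            print(nm,ce.round(1),st[4],w.round(4),"rect",np.round(r[0],1),np.round(r[1],1),round(r[2],1),"z",np.median(P[b][:,2]).round(3))
    m=(s<40)&(v>185)
    for b,ce,st in blobs(m,300):
        q=ray(c,mcont(b),.018)[:,:2];r=cv2.minAreaRect((q*1000).astype(np.float32))
        print("white",ce.round(),st[4],np.round(r[0],1),np.round(r[1],1),round(r[2],1))
    m=(h>=4)&(h<10)&(s>150)
    for b,ce,st in blobs(m,300):
        e=cv2.fitEllipse(mcont(b)); w=ray(c,e[0],.018)[0]
        q=ray(c,mcont(b),.018)[:,:2]; cc,rr=cv2.minEnclosingCircle((q*1000).astype(np.float32))
        print("orange",ce.round(),st[4],w.round(4),np.round(cc,1),round(rr,1))
    m=(h>15)&(h<28)&(s>140)&(v>140)
    for b,ce,st in blobs(m,15):
        print("yellow",ce.round(1),st,P[b].mean(0).round(3),P[b].min(0).round(3),P[b].max(0).round(3))
    m=(h>105)&(h<125)&(s>120)&(P[...,2]>.225)&(P[...,2]<.26)
    for b,ce,st in blobs(m,100):
        r=cv2.minAreaRect((P[b][:,:2]*1000).astype(np.float32))
        print("cup",np.round(r[0],1),np.round(r[1],1),round(r[2],1),np.median(P[b][:,2]),cv2.boxPoints(r).round(0).tolist())
    m=(h>105)&(h<125)&(s>120)
E
```

```text
top
green [171.9 203. ] 241 [0.5955 0.4574 0.057 ] rect [611.3 455.6] [240.5  62.4] 9.2 z 0.023
green [240.9 235.7] 58 [0.4606 0.1857 0.057 ] rect [461.2 185.3] [31.4 27.2] 88.8 z 0.057
green [273.1 235.7] 57 [0.4576 0.0599 0.057 ] rect [457.6  60.2] [26.9 31.4] 78.8 z 0.057
green [249.7 263.1] 50 [0.3543 0.1531 0.057 ] rect [354.4 153.2] [26.  25.5] 62.6 z 0.057
green [339.2 263.2] 39 [ 0.3468 -0.1916  0.057 ] rect [ 343.3 -191.4] [25.4 38.5] 60.2 z 0.136
green [287.4 265.2] 51 [0.3434 0.0082 0.057 ] rect [343.6   8.1] [28.1 24.1] 70.5 z 0.056
red [194.5 234.6] 57 [0.4688 0.3666 0.057 ] rect [469.  366.8] [27.7 27.4] 0.4 z 0.057
white [90.  6.] 1531 [1496.5  850. ] [701.8  80.1] 88.7
white [276.   5.] 1600 [1487.2    9.4] [840.9  60.1] 88.7
white [417.   4.] 392 [1482.8 -618.5] [233.3  40.1] 88.7
white [215. 206.] 818 [585.1 292.5] [147.7 102.9] 86.1
orange [261. 204.] 1017 [0.5884 0.102  0.018 ] [588.6 101.7] 74.5
orange [ 33. 375.] 893 [-0.0431  0.9612  0.018 ] [-53.2 980.7] 123.6
yellow [345.2 191. ] [339 188  15   8  36] [ 0.601 -0.196  0.207] [ 0.596 -0.22   0.15 ] [ 0.607 -0.1
[... 584 characters left out ...]
.5 z 0.027
red [350.4 221.9] 69 [0.4722 0.3675 0.057 ] rect [472.2 367.6] [29.6 28.2] 9.0 z 0.058
white [438.  51.] 5922 [-1074.4    37.2] [1203.4 1131.7] 8.9
white [311. 246.] 1261 [589.  293.6] [152.  107.1] 86.0
orange [236. 148.] 340 [ 0.3284 -0.1762  0.018 ] [ 323.7 -168.3] 94.6
orange [260. 219.] 1055 [0.593  0.1045 0.018 ] [590.6 103.2] 74.2
yellow [178.6 143.1] [172 139  12  13  29] [ 0.606 -0.194  0.216] [ 0.602 -0.218  0.189] [ 0.61  -0.183  0.228]
yellow [181.4 157.2] [177 153   8   7  20] [ 0.607 -0.193  0.156] [ 0.604 -0.21   0.146] [ 0.611 -0.182  0.178]
cup [ 559.  -313.1] [202.1 171.9] 7.1 0.2400815794161354 [[448.0, -240.0], [469.0, -411.0], [670.0, -386.0], [649.0, -215.0]]
```

```bash
cat >> h.py <<'E'
from scipy.spatial.transform import Rotation as Ro
def d(o,p,yaw=None):
    R=Ro.from_quat(o["tool_rot"]).as_matrix();s=R.T@(np.array(p)-o["position"])
    y=np.degrees(np.arctan2(R[1,0],R[0,0]));
    t=0 if yaw is None else -((yaw-y+180)%360-180)
    print("pos",o["position"].round(4),"yaw",round(y,2),"t",round(o["time"],2),"-> shift",s.round(4),"turn",round(np.radians(t),4),"F",o["ft_force"].round(1),"w",round(o["grip_width"],4))
def go(p,yaw=None):
    from rig import robot
    d(robot.get_obs(),p,yaw)
E
python3 -c "
from h import *
go([.246,-.574,.30]);go([.46,.06,.30],10);go([.46,.125,.30],10)"
```

```text
pos [ 0.2454 -0.5741  0.2217] yaw 23.13 t 0.1 -> shift [ 0.0006  0.     -0.0783] turn 0.0 F [ 0.7 -0.2 -0.7] w 0.0868
pos [ 0.2454 -0.5741  0.2217] yaw 23.13 t 0.1 -> shift [ 0.4464 -0.4989 -0.0772] turn 0.2292 F [ 0.7 -0.2 -0.7] w 0.0868
pos [ 0.2454 -0.5741  0.2217] yaw 23.13 t 0.1 -> shift [ 0.472  -0.5587 -0.0771] turn 0.2292 F [ 0.7 -0.2 -0.7] w 0.0868
```

Emit:
{"api": "send_rows", "payload": {
  "steps": [0.087,0,0,-0.06,0,0.087,0.035,-0.04,-0.078,0,0.087,0.075,-0.085,-0.078,0,0.087,0.115,-0.13,-0.078,0,0.087,0.155,-0.175,-0.078,0,0.087,0.195,-0.22,-0.078,0,0.087,0.235,-0.265,-0.078,0,0.087,0.275,-0.31,-0.078,0]
}}

```text
time: 1.1
position: [0.3767, -0.1792, 0.3002]
tool_rot: [0.98, 0.2, 0.0, -0.001]
ft_force: [0.2, 0.7, 0.7]
grip_width: 0.0869
```

```bash
python3 -c "
from h import *
go([.46,.125,.30],10);go([.44,.12,.33],5)"
```

```text
pos [ 0.3767 -0.1792  0.3002] yaw 23.09 t 1.1 -> shift [ 0.1959 -0.2471  0.0008] turn 0.2285 F [0.2 0.7 0.7] w 0.0869
pos [ 0.3767 -0.1792  0.3002] yaw 23.09 t 1.1 -> shift [ 0.1756 -0.2504 -0.0292] turn 0.3158 F [0.2 0.7 0.7] w 0.0869
```

Emit:
{"api": "send_rows", "payload": {
  "steps": [0.087,0.035,-0.05,-0.005,0.05,0.087,0.07,-0.1,-0.01,0.1,0.087,0.105,-0.15,-0.02,0.15,0.087,0.14,-0.2,-0.03,0.2,0.087,0.176,-0.25,-0.03,0.25,0.087,0.176,-0.25,-0.03,0.3,0.087,0.176,-0.25,-0.03,0.316]
}}

```text
time: 1.98
position: [0.44, 0.1206, 0.3304]
tool_rot: [0.999, 0.045, -0.001, -0.001]
ft_force: [-0.1, 0.1, 0.5]
grip_width: 0.0867
```

```bash
python3 - <<'E'
from h import *
from rig import cams
go([.44,.12,.33],5)
c=cams.camera("wrist");np.savez("w1.npz",**c);cv2.imwrite("pics/w1.png",c["color"][:,:,::-1]);print(c["intrinsics"],c["extrinsics"])
E
```

```text
pos [0.44   0.1206 0.3304] yaw 5.1 t 1.98 -> shift [-0.0001  0.0006  0.0004] turn 0.0018 F [-0.1  0.1  0.5] w 0.0867
[[322.68124906   0.         265.47272728]
 [  0.         322.68124906 193.64220168]
 [  0.           0.           1.        ]] [[ 0.08747662 -0.96390479 -0.2514665   0.50817551]
 [-0.99616356 -0.08526419 -0.01970224  0.12766331]
 [-0.00245     0.25222524 -0.96766545  0.49352463]
 [ 0.          0.          0.          1.        ]]
```

View pics/w1.png

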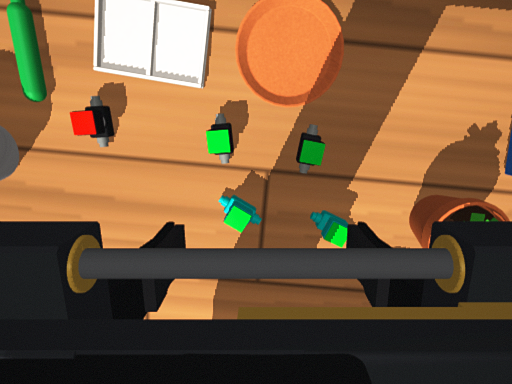

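The wrist view shows the red valve at (85,122), the black-bodied green valves at (219,139) and (311,150), the turquoise look-alikes at (239,215) and (335,232), the tray at (152,40) and the saucer at (291,50).

```bash
cat > meas.py <<'E'
from h import *
def meas(c):
    H=hsv(c);h,s,v=[H[...,i].astype(int) for i in range(3)];P=cloud(c)
    for nm,m in(("green",(h>50)&(h<70)&(s>150)&(v>80)),("red",((h<4)|(h>176))&(s>180)&(v>120)),):
        for b,ce,st in blobs(m,100):
            z=np.median(P[b][:,2])
            q=ray(c,mcont(b),.057 if z<.062 else z)[:,:2];r=cv2.minAreaRect((q*1e3).astype(np.float32))
            a=(r[2]+45)%90-45
            print(nm,ce.round(),st[4],ray(c,ce,.057 if z<.062 else z)[0,:2].round(4),"rect",np.round(r[0],1),np.round(r[1],1),round(a,1),"z",z.round(4))
    for b,ce,st in blobs((s<60)&(v>150)&(abs(P[...,2])<.03),1500):
        q=ray(c,mcont(b),.018)[:,:2];r=cv2.minAreaRect((q*1e3).astype(np.float32))
        print("tray",ce.round(),np.round(r[0],1),np.round(r[1],1),round(r[2],1),st[:4])
    for b,ce,st in blobs((h>=4)&(h<12)&(s>150)&(P[...,2]<.05)&(P[...,2]>.0035),1500):
        q=ray(c,mcont(b),.018)[:,:2];cc,rr=cv2.minEnclosingCircle((q*1e3).astype(np.float32))
        print("saucer",ce.round(),np.round(cc,1),round(rr,1),st[:4])
E
python3 - <<'E'
from meas import *
c=dict(np.load("w1.npz"));meas(c)
P=cloud(c);H=hsv(c)
# spigots grey: low sat, z about .011
m=(H[...,1]<60)&(H[...,2]>60)&(H[...,2]<190)&(P[...,2]>.006)&(P[...,2]<.03)
for b,ce,st in blobs(m,20):print("grey",ce.round(),st[4],np.median(P[b],0).round(4))
E
```

```text
green [24. 51.] 1854 [0.5529 0.4365] rect [550.9 436.5] [117.8  25.1] 6.4 z 0.0276
green [218. 141.] 522 [0.4617 0.1885] rect [461.3 188.6] [31.2 30. ] 9.6 z 0.058
green [312. 152.] 485 [0.458  0.0614] rect [457.8  61.3] [29.7 29.7] -6.0 z 0.0579
green [237. 219.] 405 [0.3542 0.1555] rect [354.1 155.3] [29.9 29.3] -27.1 z 0.0578
green [337. 235.] 366 [0.343  0.0106] rect [343.    9.8] [29.3 29.5] -20.2 z 0.0579
red [ 83. 123.] 523 [0.4703 0.3679] rect [470.  368.1] [30.3 29.8] 7.1 z 0.058
tray [153.  40.] [586.9 292.4] [151.9 104.6] 86.0 [ 93   0 117  88]
saucer [286.  63.] [588.6 103.8] 74.2 [236   0 108 106]
grey [101.  36.] 357 [0.585  0.3632 0.0106]
grey [154.  38.] 201 [0.5901 0.2907 0.009 ]
grey [205.  49.] 106 [0.5835 0.2187 0.0114]
grey [ 95. 101.] 93 [0.4986 0.3692 0.0191]
grey [220. 119.] 90 [0.4895 0.1928 0.0193]
grey [312. 130.] 87 [0.4858 0.0592 0.0192]
grey [  9. 152.] 455 [0.415  0.4997 0.018 ]
grey [102. 141.] 93 [0.4432 0.3611 0.0191]
grey [224. 158.] 84 [0.4349 0.1836 0.0192]
grey [304. 168.] 76 [0.4298 0.0651 0.0195]
```

```bash
python3 -c "
from h import *
go([.4615,.1886,.0235],9.6)"
```

```text
pos [0.4401 0.1199 0.3305] yaw 4.99 t 2.02 -> shift [ 0.0276 -0.0659  0.3071] turn -0.0804 F [-0.5 -0.5  0.1] w 0.0871
```

Emit:
{"api": "send_rows", "payload": {
  "steps": [0.07,0.0276,-0.0659,0.02,-0.08,0.07,0.0276,-0.0659,0.08,-0.08,0.07,0.0276,-0.0659,0.14,-0.08,0.07,0.0276,-0.0659,0.2,-0.08,0.07,0.0276,-0.0659,0.25,-0.08,0.07,0.0276,-0.0659,0.285,-0.08,0.07,0.0276,-0.0659,0.307,-0.08,0.07,0.0276,-0.0659,0.307,-0.08]
}}

```text
time: 3.02
position: [0.4606, 0.1872, 0.0221]
tool_rot: [0.997, 0.082, -0.003, -0.001]
ft_force: [-0.4, -1.1, 0.0]
grip_width: 0.07
```

```bash
python3 - <<'E'
from h import *
from rig import cams
go([.4615,.1886,.0235],9.6)
c=cams.camera("wrist");cv2.imwrite("pics/w2.png",c["color"][:,:,::-1])
E
```

```text
pos [0.4606 0.1872 0.0221] yaw 9.46 t 3.02 -> shift [ 0.0011 -0.0013 -0.0014] turn -0.0024 F [-0.4 -1.1  0. ] w 0.07
```

View pics/w2.png

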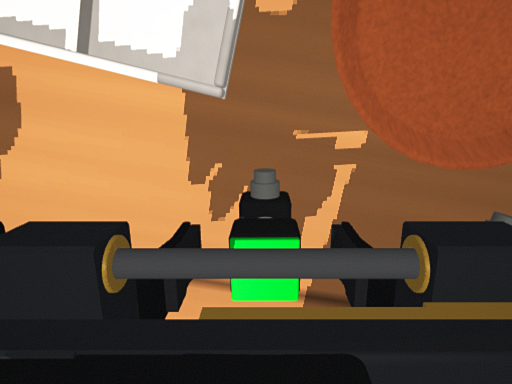

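The green tag sits between the open fingers at (265,262), centred. Closing.

Emit:
{"api": "send_rows", "payload": {
  "steps": [0.07,0.001,-0.0013,-0.0005,0,0.03,0.001,-0.0013,-0.0005,0,0.02,0.001,-0.0013,-0.0005,0,0.02,0.001,-0.0013,-0.0005,0,0.02,0.001,-0.0013,-0.0005,0,0.02,0.001,-0.0013,-0.02,0,0.02,0.001,-0.0013,-0.06,0,0.02,0.001,-0.0013,-0.08,0],
  "force": 25
}}

```text
time: 4.08
position: [0.4628, 0.189, 0.1045]
tool_rot: [0.997, 0.083, -0.001, -0.001]
ft_force: [0.5, 0.8, -2.0]
grip_width: 0.0314
```

```bash
python3 - <<'E'
from h import *
from rig import cams
import numpy as np
go([.5845,.2566,.08],-4);go([.5845,.2566,.03],-4)
c=cams.camera("wrist");np.savez("w3.npz",**c);cv2.imwrite("pics/w3.png",c["color"][:,:,::-1])
from meas import meas
meas(c)
E
```

```text
pos [0.4628 0.189  0.1045] yaw 9.49 t 4.08 -> shift [ 0.1312 -0.0466  0.0245] turn 0.2354 F [ 0.5  0.8 -2. ] w 0.0314
pos [0.4628 0.189  0.1045] yaw 9.49 t 4.08 -> shift [ 0.1313 -0.0465  0.0745] turn 0.2354 F [ 0.5  0.8 -2. ] w 0.0314
green [464. 236.] 115 [0.469  0.0516] rect [470.5  53.3] [19.3  5.3] -22.5 z 0.0579
green [265. 239.] 1129 [0.4737 0.1924] rect [473.8 192.3] [ 8.4 29.4] 9.5 z 0.1297
green [265. 283.] 627 [0.4512 0.1885] rect [451.3 188.6] [ 5.3 29.5] 9.5 z 0.1296
red [ 11. 162.] 986 [0.4695 0.362 ] rect [470.  363.2] [29.6 16.9] 8.0 z 0.058
tray [160.  40.] [566.7 297. ] [151.5  71.2] 89.1 [ 33   0 220 106]
saucer [410.  68.] [587.8 103.9] 74.3 [311   0 201 154]
```

View pics/w3.png

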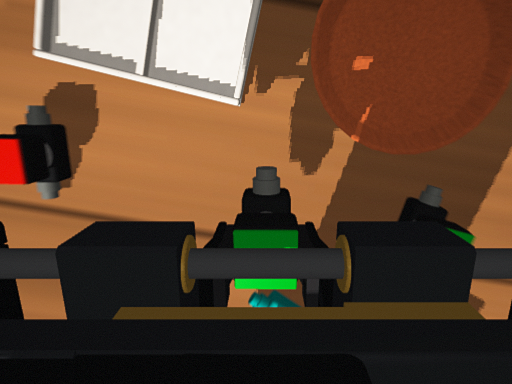

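The valve is held, with its tag at (265,260). The tag seems about 10 mm lower relative to the TCP than expected, so I'll check whether it is slipping.

Emit:
{"api": "send_rows", "payload": {
  "steps": [0.02,0,0,0,0,0.02,0,0,0,0],
  "force": 45
}}

```text
time: 4.38
position: [0.4633, 0.1891, 0.1055]
tool_rot: [0.997, 0.083, 0.0, -0.001]
ft_force: [-0.4, -0.1, -2.2]
grip_width: 0.0317
```

```bash
python3 - <<'E'
from h import *
from rig import cams
from meas import meas
go([.5845,.2566,.08],-4)
c=cams.camera("wrist");np.savez("w4.npz",**c)
meas(c);print(c["extrinsics"][:3,3])
c=cams.camera("scene");np.savez("s4.npz",**c)
H=hsv(c);h,s,v=[H[...,i].astype(int) for i in range(3)];P=cloud(c)
for b,ce,st in blobs((h>50)&(h<70)&(s>150)&(v>80),25):print(ce.round(),np.median(P[b],0).round(4))
s=c["color"][120:250,225:385,::-1];cv2.imwrite("pics/s4.png",cv2.resize(s,None,fx=5,fy=4.6,interpolation=cv2.INTER_CUBIC))
E
```

```text
pos [0.4633 0.1891 0.1055] yaw 9.5 t 4.38 -> shift [ 0.1306 -0.0465  0.0258] turn 0.2356 F [-0.4 -0.1 -2.2] w 0.0317
green [463. 235.] 116 [0.4695 0.0519] rect [470.9  53.3] [18.2  5.1] -23.4 z 0.058
green [265. 239.] 1135 [0.4742 0.1925] rect [474.2 192.5] [ 8.4 29.4] 9.5 z 0.1307
green [265. 283.] 623 [0.4516 0.1887] rect [451.8 188.8] [ 5.3 29.5] 9.5 z 0.1306
red [ 12. 162.] 1102 [0.4701 0.3622] rect [470.4 363.4] [29.7 18.7] 8.2 z 0.0581
tray [161.  40.] [566.  296.4] [ 72.1 150.1] 0.1 [ 37   0 217 107]
saucer [410.  68.] [587.2 104. ] 74.3 [310   0 202 155]
[0.53048304 0.20133352 0.26878146]
[273. 157.] [0.3529 0.0079 0.0585]
[270. 182.] [0.4617 0.0637 0.0574]
[303. 182.] [0.4685 0.1888 0.1301]
[364. 263.] [0.571  0.4567 0.0271]
```

View pics/s4.png

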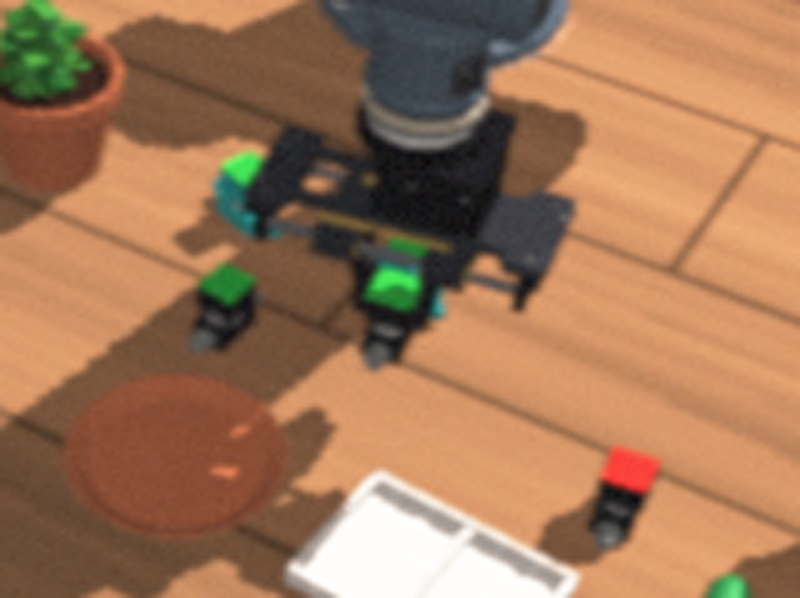

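It is steady at 45 N, with the underside about 33 mm below the TCP. I'll move over the tray's near half.

Emit:
{"api": "send_rows", "payload": {
  "steps": [0.02,0.02,-0.008,0.003,0.03,0.02,0.05,-0.019,0.005,0.08,0.02,0.08,-0.03,0.008,0.13,0.02,0.11,-0.04,0.01,0.18,0.02,0.1306,-0.0465,0.015,0.22,0.02,0.1306,-0.0465,0.02,0.2356,0.02,0.1306,-0.0465,0.0258,0.2356,0.02,0.1306,-0.0465,0.0258,0.2356]
}}

```text
time: 5.48
position: [0.5822, 0.2558, 0.0784]
tool_rot: [0.999, -0.035, -0.002, -0.0]
ft_force: [0.0, 0.3, -2.0]
grip_width: 0.0319
```

```bash
python3 - <<'E'
from h import *
from rig import cams
from meas import meas
go([.5845,.2566,.041],-4)
c=cams.camera("wrist");np.savez("w5.npz",**c)
meas(c);cv2.imwrite("pics/w5.png",c["color"][:,:,::-1])
c=cams.camera("top");np.savez("t5.npz",**c)
meas(c)
E
```

```text
pos [0.5822 0.2558 0.0784] yaw -3.99 t 5.47 -> shift [ 0.0024 -0.0009  0.0374] turn 0.0001 F [ 0.   0.3 -2. ] w 0.0319
green [266. 239.] 1178 [0.5933 0.2564] rect [593.2 256.6] [29.4  8.9] -4.0 z 0.1035
green [265. 283.] 632 [0.5706 0.2582] rect [570.8 258.2] [29.5  5.3] -4.0 z 0.1035
green [ 24. 307.] 117 [0.5375 0.4184] rect [540.5 417.6] [ 4.1 22.9] -4.3 z 0.0249
tray [185. 176.] [597.2 312.4] [111.3  84.8] 85.9 [103 132 163 116]
saucer [454. 163.] [595.9 112.9] 68.3 [376  75 136 173]
green [172. 200.] 269 [0.6065 0.4585] rect [617.8 456.6] [260.3  63.8] 8.2 z 0.0221
```

View pics/w5.png

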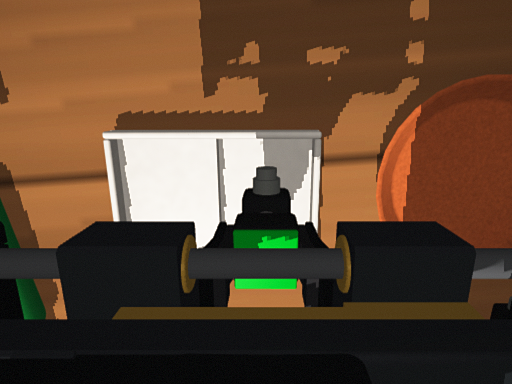

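Emit:
{"api": "send_rows", "payload": {
  "steps": [0.02,0.0024,-0.0009,0.01,0,0.02,0.0024,-0.0009,0.022,0,0.02,0.0024,-0.0009,0.03,0,0.02,0.0024,-0.0009,0.035,0,0.02,0.0024,-0.0009,0.037,0,0.02,0.0024,-0.0009,0.038,0,0.02,0.0024,-0.0009,0.039,0,0.02,0.0024,-0.0009,0.039,0]
}}

```text
time: 6.58
position: [0.586, 0.257, 0.0406]
tool_rot: [0.999, -0.035, -0.001, -0.001]
ft_force: [0.5, 0.5, -1.5]
grip_width: 0.032
```

```bash
python3 - <<'E'
from h import *
from rig import cams
from meas import meas
go([.5845,.2566,.038],-4)
c=cams.camera("wrist");meas(c)
cv2.imwrite("pics/w6.png",c["color"][:,:,::-1])
E
```

```text
pos [0.586  0.257  0.0406] yaw -4.0 t 6.58 -> shift [-0.0014  0.0005  0.0026] turn -0.0 F [ 0.5  0.5 -1.5] w 0.032
green [266. 239.] 1173 [0.5969 0.2576] rect [596.8 257.7] [29.4  8.9] -4.0 z 0.0658
green [265. 283.] 626 [0.5742 0.2593] rect [574.4 259.4] [29.6  5.3] -4.0 z 0.0657
tray [165. 184.] [608.  318.5] [98.3 63.3] 84.8 [ 74 143 172 105]
saucer [467. 172.] [608.5 131.1] 53.0 [398  80 114 168]
```

Emit:
{"api": "send_rows", "payload": {
  "steps": [0.02,-0.001,0,0.001,0,0.02,-0.001,0,0.002,0,0.02,-0.001,0,0.003,0,0.02,-0.001,0,0.0035,0,0.02,-0.001,0,0.0035,0]
}}

```text
time: 7.25
position: [0.585, 0.2571, 0.0379]
tool_rot: [0.999, -0.035, -0.0, -0.001]
ft_force: [-1.2, -1.5, 5.0]
grip_width: 0.0316
```

It has touched the floor (z force rose from -1.5 to +5 N). Releasing with a limited opening.

Emit:
{"api": "send_rows", "payload": {
  "steps": [0.036,0,0,0,0,0.045,0,0,0,0,0.05,0,0,0,0,0.05,0,0,-0.01,0,0.05,0,0,-0.05,0,0.05,0,0,-0.1,0,0.05,0,0,-0.15,0,0.05,0,0,-0.18,0]
}}

```text
time: 8.25
position: [0.5863, 0.2571, 0.2218]
tool_rot: [0.999, -0.035, 0.002, -0.002]
ft_force: [-0.2, 0.3, -0.9]
grip_width: 0.0501
```

```bash
python3 - <<'E'
from h import *
from rig import cams
from meas import meas
go([.458,.0614,.0235],-6);go([.458,.0614,.12],-6)
c=cams.camera("wrist");meas(c)
cv2.imwrite("pics/w7.png",c["color"][:,:,::-1])
E
```

```text
pos [0.5863 0.2571 0.2218] yaw -3.99 t 8.25 -> shift [-0.1152  0.2048  0.1972] turn 0.035 F [-0.2  0.3 -0.9] w 0.0501
pos [0.5863 0.2571 0.2218] yaw -3.99 t 8.25 -> shift [-0.1148  0.2045  0.1007] turn 0.035 F [-0.2  0.3 -0.9] w 0.0501
green [ 65. 109.] 5691 [0.6697 0.4512] rect [652.1 450. ] [201.5  65.6] 5.0 z 0.0148
green [267. 181.] 846 [0.5854 0.2581] rect [584.8 258.2] [29.8 29.2] -4.0 z 0.063
tray [232. 171.] [586.2 294.2] [151.1 104.6] 86.0 [167 128 135  90]
saucer [403. 157.] [588.  103.9] 74.3 [338  94 129 127]
```

View pics/w7.png

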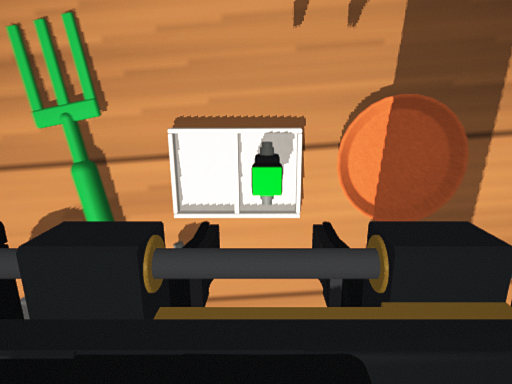

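The first valve stands upright in the right half of the tray, at (267,181). Next is green valve B.

Emit:
{"api": "send_rows", "payload": {
  "steps": [0.06,-0.022,0.04,0,0.01,0.07,-0.05,0.09,0,0.02,0.07,-0.08,0.145,0,0.035,0.07,-0.1148,0.2045,0.01,0.035,0.07,-0.1148,0.2045,0.06,0.035,0.07,-0.1148,0.2045,0.1,0.035,0.07,-0.1148,0.2045,0.13,0.035,0.07,-0.1148,0.2045,0.13,0.035]
}}

```text
time: 9.3
position: [0.4593, 0.0623, 0.0918]
tool_rot: [0.999, -0.052, 0.003, -0.003]
ft_force: [1.0, -0.1, 0.5]
grip_width: 0.0699
```

```bash
python3 - <<'E'
from h import *
from rig import cams
from meas import meas
go([.458,.0614,.0225],-6)
c=cams.camera("wrist");meas(c)
cv2.imwrite("pics/w8.png",c["color"][:,:,::-1])
E
```

```text
pos [0.4593 0.0623 0.0918] yaw -6.01 t 9.3 -> shift [-0.0016  0.0014  0.0693] turn -0.0002 F [ 1.  -0.1  0.5] w 0.0699
green [270. 220.] 2031 [0.4582 0.0614] rect [458.2  61.3] [29.8 30. ] -6.0 z 0.058
tray [15. 77.] [573.4 227.9] [36.4 85.9] 83.9 [  0   0  50 133]
saucer [209.  61.] [587.6 103. ] 73.4 [ 78   0 219 135]
```

View pics/w8.png

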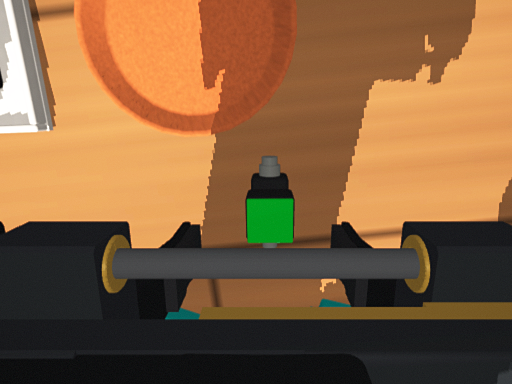

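The valve at (270,220) lies between the fingers and has a black body and a green tag. Descending and gripping with more force.

Emit:
{"api": "send_rows", "payload": {
  "steps": [0.07,-0.0016,0.0014,0.03,0,0.07,-0.0016,0.0014,0.055,0,0.07,-0.0016,0.0014,0.069,0,0.07,-0.0016,0.0014,0.069,0,0.04,-0.0016,0.0014,0.069,0,0.02,-0.0016,0.0014,0.069,0,0.02,-0.0016,0.0014,0.069,0,0.02,-0.0016,0.0014,0.069,0],
  "force": 50
}}

```text
time: 10.35
position: [0.4595, 0.0614, 0.0242]
tool_rot: [0.999, -0.052, 0.005, -0.003]
ft_force: [-1.0, 0.2, 0.9]
grip_width: 0.038
```

Emit:
{"api": "send_rows", "payload": {
  "steps": [0.02,0,0,-0.006,0,0.02,0,0,-0.02,0,0.02,0,0,-0.045,0,0.02,0,0,-0.07,0,0.02,0,0,-0.085,0]
}}

```text
time: 10.98
position: [0.459, 0.061, 0.1112]
tool_rot: [0.999, -0.052, 0.006, -0.003]
ft_force: [0.0, 0.8, -1.7]
grip_width: 0.0318
```

```bash
python3 - <<'E'
from h import *
from rig import cams
from meas import meas
go([.5887,.330,.13],-4)
c=cams.camera("wrist");meas(c)
E
```

```text
pos [0.459  0.061  0.1112] yaw -5.99 t 10.97 -> shift [ 0.1011 -0.2812 -0.0161] turn -0.0347 F [ 0.   0.8 -1.7] w 0.0318
green [264. 242.] 747 [0.4707 0.0615] rect [470.9  61.4] [29.6  5.2] -5.9 z 0.1425
green [265. 288.] 1253 [0.4483 0.0636] rect [448.1  63.8] [29.7  9.6] -5.9 z 0.1425
tray [27. 73.] [576.9 234.7] [51.9 93.2] 84.0 [  0   0  66 133]
saucer [214.  61.] [587.5 102.8] 73.0 [ 93   0 200 133]
```

The fingers were still closing when I lifted (38 mm), which explains the small slips; I'll wait longer for the last one. The underside is now 26.7 mm below the TCP. Moving to the other half.

Emit:
{"api": "send_rows", "payload": {
  "steps": [0.02,0.015,-0.04,-0.01,0,0.02,0.033,-0.09,-0.016,-0.01,0.02,0.051,-0.14,-0.016,-0.02,0.02,0.069,-0.19,-0.016,-0.03,0.02,0.087,-0.24,-0.016,-0.035,0.02,0.101,-0.28,-0.016,-0.035,0.02,0.101,-0.28,0.01,-0.035,0.02,0.101,-0.28,0.04,-0.035]
}}

```text
time: 12.02
position: [0.5899, 0.3299, 0.0751]
tool_rot: [0.999, -0.034, 0.007, -0.003]
ft_force: [0.2, -0.4, -2.9]
grip_width: 0.0321
```

```bash
python3 - <<'E'
from h import *
from rig import cams
from meas import meas
go([.5885,.3285,.0345],-4)
c=cams.camera("wrist");meas(c)
cv2.imwrite("pics/w9.png",c["color"][:,:,::-1])
E
```

```text
pos [0.5899 0.3299 0.0751] yaw -3.9 t 12.03 -> shift [-0.0019  0.0018  0.0406] turn 0.0018 F [ 0.2 -0.4 -2.9] w 0.0321
green [ 57. 113.] 8891 [0.6648 0.4414] rect [657.4 446.2] [ 56.4 130.4] -10.3 z 0.0155
green [390. 213.] 864 [0.5965 0.2596] rect [596.5 259.7] [29.   9.5] -3.9 z 0.0628
green [264. 242.] 742 [0.6015 0.3309] rect [601.5 330.8] [29.6  4.7] -3.8 z 0.1065
green [265. 288.] 1283 [0.5791 0.3323] rect [579.  332.4] [29.7 10.1] -3.8 z 0.1064
tray [315. 173.] [599.1 293.3] [148.8  80.2] 85.6 [212 136 220 112]
saucer [499. 199.] [590.6 158.8] 41.4 [483 134  29 114]
```

View pics/w9.png

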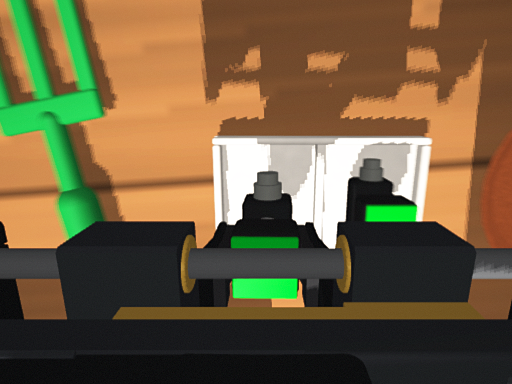

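Emit:
{"api": "send_rows", "payload": {
  "steps": [0.02,-0.0019,0.0018,0.015,0,0.02,-0.0019,0.0018,0.028,0,0.02,-0.0019,0.0018,0.035,0,0.02,-0.0019,0.0018,0.039,0,0.02,-0.0019,0.0018,0.041,0,0.02,-0.0019,0.0018,0.042,0,0.02,-0.0019,0.0018,0.043,0,0.02,-0.0019,0.0018,0.043,0]
}}

```text
time: 13.08
position: [0.5855, 0.3266, 0.0318]
tool_rot: [0.999, -0.034, 0.004, -0.001]
ft_force: [-5.8, -3.4, 16.7]
grip_width: 0.0312
```

Emit:
{"api": "send_rows", "payload": {
  "steps": [0.02,0.001,-0.001,-0.001,0,0.02,0.001,-0.001,-0.001,0]
}}

```text
time: 13.32
position: [0.5876, 0.328, 0.0338]
tool_rot: [0.999, -0.034, 0.005, -0.001]
ft_force: [0.2, -0.4, -0.5]
grip_width: 0.0316
```

```bash
python3 - <<'E'
from h import *
from rig import cams
from meas import meas
go([.5885,.3285,.0345],-4)
c=cams.camera("wrist");meas(c)
cv2.imwrite("pics/w10.png",c["color"][:,:,::-1])
E
```

```text
pos [0.5876 0.328  0.0338] yaw -3.92 t 13.32 -> shift [ 0.0008 -0.0006 -0.0006] turn 0.0014 F [ 0.2 -0.4 -0.5] w 0.0316
green [ 26. 139.] 8225 [0.6503 0.4287] rect [651.6 427.5] [ 29.1 106.8] -10.5 z 0.0163
green [264. 242.] 751 [0.5993 0.329 ] rect [599.5 328.9] [29.6  5.2] -3.9 z 0.0651
green [ 47. 298.] 1274 [0.5739 0.4373] rect [573.3 438.3] [17.4 22.1] -3.5 z 0.0288
green [265. 288.] 1288 [0.5769 0.3303] rect [576.8 330.5] [29.7 10.1] -3.9 z 0.0651
tray [323. 175.] [606.9 292.4] [149.6  65.6] 86.1 [195 136 271 112]
```

View pics/w10.png

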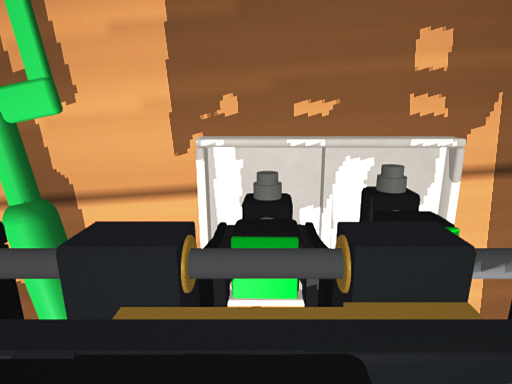

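Emit:
{"api": "send_rows", "payload": {
  "steps": [0.02,0,0,0.0008,0,0.02,0,0,0.0015,0,0.02,0,0,0.0018,0]
}}

```text
time: 13.75
position: [0.5869, 0.3277, 0.0319]
tool_rot: [0.999, -0.034, 0.004, -0.001]
ft_force: [-1.9, -0.6, 6.3]
grip_width: 0.0316
```

Light contact at 6 N. Releasing and lifting.

Emit:
{"api": "send_rows", "payload": {
  "steps": [0.036,0,0,0,0,0.045,0,0,0,0,0.05,0,0,0,0,0.05,0,0,-0.01,0,0.05,0,0,-0.05,0,0.05,0,0,-0.1,0,0.05,0,0,-0.15,0,0.05,0,0,-0.18,0]
}}

```text
time: 14.75
position: [0.5866, 0.3278, 0.216]
tool_rot: [0.999, -0.034, 0.007, -0.002]
ft_force: [0.3, 0.0, 0.4]
grip_width: 0.0501
```

```bash
python3 - <<'E'
from h import *
from rig import cams
from meas import meas
go([.470,.368,.09],7.8)
c=cams.camera("wrist");meas(c)
cv2.imwrite("pics/w11.png",c["color"][:,:,::-1])
E
```

```text
pos [0.5866 0.3278 0.216 ] yaw -3.91 t 14.75 -> shift [-0.1207 -0.0316  0.1245] turn -0.2044 F [0.3 0.  0.4] w 0.0501
green [128. 112.] 6066 [0.6646 0.4583] rect [635.7 456. ] [232.7  65.6] 5.8 z 0.0151
green [337. 179.] 871 [0.585  0.2585] rect [584.4 258.6] [29.8 29.6] -3.9 z 0.0629
green [268. 183.] 877 [0.5857 0.3278] rect [585.1 327.7] [30.1 29.8] -3.9 z 0.0629
red [238. 289.] 574 [0.4666 0.3693] rect [467.4 368.7] [29.3 29.6] 7.7 z 0.0579
tray [297. 169.] [585.5 293.5] [150.9 104.7] 86.0 [231 126 137  92]
saucer [461. 157.] [588.  103.9] 74.3 [401  91 111 131]
```

View pics/w11.png

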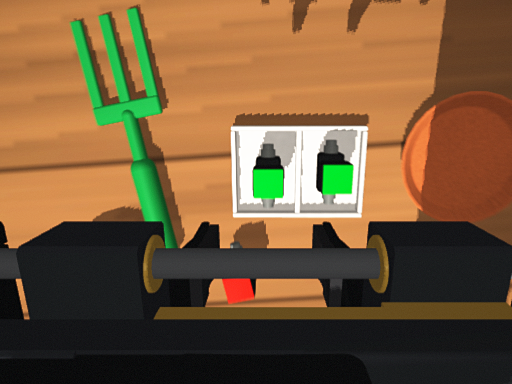

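Both green valves stand upright, one in each half, at (268,183) and (337,179). Next is the red valve.

Emit:
{"api": "send_rows", "payload": {
  "steps": [0.06,-0.04,-0.01,0,-0.05,0.07,-0.08,-0.02,0,-0.1,0.07,-0.1207,-0.0316,0.01,-0.15,0.07,-0.1207,-0.0316,0.05,-0.2,0.07,-0.1207,-0.0316,0.09,-0.204,0.07,-0.1207,-0.0316,0.12,-0.204,0.07,-0.1207,-0.0316,0.1245,-0.204]
}}

```text
time: 15.68
position: [0.471, 0.3683, 0.0912]
tool_rot: [0.998, 0.068, 0.008, -0.001]
ft_force: [0.6, 1.1, 0.5]
grip_width: 0.0701
```

```bash
python3 - <<'E'
from h import *
from rig import cams
from meas import meas
go([.470,.368,.0228],7.8)
c=cams.camera("wrist");meas(c)
cv2.imwrite("pics/w12.png",c["color"][:,:,::-1])
E
```

```text
pos [0.471  0.3683 0.0912] yaw 7.79 t 15.68 -> shift [-0.0021  0.0002  0.0684] turn -0.0002 F [0.6 1.1 0.5] w 0.0701
green [149.  79.] 6063 [0.5472 0.4489] rect [543.1 448.4] [91.4 22.8] 7.0 z 0.028
green [369.  35.] 3178 [0.5858 0.3283] rect [585.5 328.2] [29.7 29.8] -3.8 z 0.063
green [488.  55.] 2756 [0.5846 0.2606] rect [584.9 259. ] [30.  29.9] -3.7 z 0.0629
red [266. 221.] 2029 [0.4702 0.369 ] rect [469.8 369. ] [29.2 30.1] 7.7 z 0.0579
tray [383.  77.] [582.2 294.4] [150.1  94.9] 86.0 [276   0 233 153]
```

View pics/w12.png

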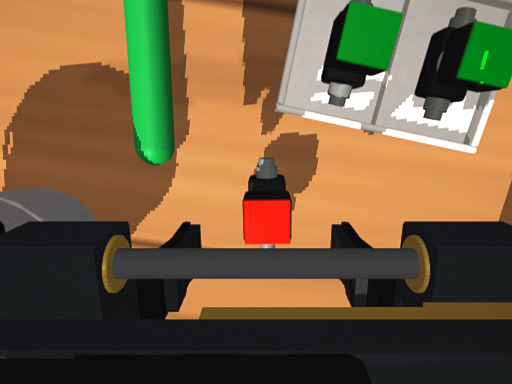

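The red valve at (266,221) is centred. The bucket rim is near the left end of the gripper body, so I'll check the clearance.

```bash
python3 - <<'E'
from h import *
for n in("top0","scene0"):
    c=dict(np.load(n+".npz"));P=cloud(c);p=P.reshape(-1,3)
    k=(abs(p[:,0]-.41)<.12)&(abs(p[:,1]-.55)<.12)&(p[:,2]>.095)&(p[:,2]<.125)
    q=p[k];print(n,k.sum(),q.min(0).round(3),q.max(0).round(3)); print(cv2.minEnclosingCircle((q[:,:2]*1e3).astype(np.float32)))
E
```

```text
top0 232 [0.345 0.482 0.095] [0.471 0.607 0.118]
((409.6681213378906, 544.272705078125), 64.65424346923828)
scene0 471 [0.348 0.479 0.095] [0.478 0.607 0.116]
((412.8321228027344, 541.7652587890625), 65.44419860839844)
```

There is about 20 mm of clearance, which is enough. Descending.

Emit:
{"api": "send_rows", "payload": {
  "steps": [0.07,-0.002,-0.0005,0.025,0,0.07,-0.002,-0.0005,0.05,0,0.07,-0.002,-0.0005,0.065,0,0.06,-0.002,-0.0005,0.0685,0,0.02,-0.002,-0.0005,0.0685,0,0.02,-0.002,-0.0005,0.0685,0,0.02,-0.002,-0.0005,0.0685,0,0.02,-0.002,-0.0005,0.0685,0],
  "force": 50
}}

```text
time: 16.73
position: [0.4713, 0.3692, 0.024]
tool_rot: [0.998, 0.068, 0.009, -0.002]
ft_force: [-0.3, -1.5, 2.6]
grip_width: 0.0315
```

Emit:
{"api": "send_rows", "payload": {
  "steps": [0.02,0,0,0,0,0.02,0,0,0,0,0.02,0,0,0,0,0.02,0,0,-0.006,0,0.02,0,0,-0.02,0,0.02,0,0,-0.05,0,0.02,0,0,-0.08,0,0.02,0,0,-0.1,0]
}}

```text
time: 17.73
position: [0.47, 0.3691, 0.1265]
tool_rot: [0.998, 0.068, 0.011, -0.002]
ft_force: [-0.2, -0.5, -0.9]
grip_width: 0.0314
```

```bash
python3 - <<'E'
from h import *
from rig import cams
from meas import meas
go([.5885,.1035,.13],0)
c=cams.camera("wrist");meas(c)
E
```

```text
pos [0.47   0.3691 0.1265] yaw 7.79 t 17.73 -> shift [ 0.0814  0.2793 -0.0026] turn 0.136 F [-0.2 -0.5 -0.9] w 0.0314
green [167.  74.] 4802 [0.5534 0.4503] rect [547.7 450.3] [103.6  24.3] 6.7 z 0.0274
green [354.  48.] 2216 [0.5857 0.3279] rect [585.5 327.8] [29.7 30. ] -4.0 z 0.063
green [457.  64.] 2190 [0.5853 0.2582] rect [584.8 257.8] [30.6 30.5] -4.2 z 0.0629
red [265. 244.] 497 [0.4814 0.3723] rect [481.2 372.7] [ 3.2 29.4] 7.8 z 0.1608
red [265. 291.] 1597 [0.4595 0.3695] rect [459.2 369.6] [11.9 29.5] 7.8 z 0.1609
tray [376.  70.] [586.4 293.4] [151.6 105.2] 86.3 [276   0 220 149]
```

Emit:
{"api": "send_rows", "payload": {
  "steps": [0.02,0.012,0.04,-0.003,0.02,0.02,0.027,0.09,-0.003,0.04,0.02,0.041,0.14,-0.003,0.06,0.02,0.056,0.19,-0.003,0.09,0.02,0.07,0.24,-0.003,0.12,0.02,0.082,0.28,-0.003,0.136,0.02,0.082,0.28,0.03,0.136,0.02,0.082,0.28,0.06,0.136]
}}

```text
time: 18.77
position: [0.5925, 0.1031, 0.0694]
tool_rot: [1.0, -0.001, 0.013, -0.004]
ft_force: [-0.2, -0.5, -1.2]
grip_width: 0.0317
```

```bash
python3 - <<'E'
from h import *
from rig import cams
from meas import meas
go([.589,.1025,.0325],0)
c=cams.camera("wrist");meas(c)
cv2.imwrite("pics/w13.png",c["color"][:,:,::-1])
E
```

```text
pos [0.5925 0.1031 0.0694] yaw -0.1 t 18.77 -> shift [-0.0044  0.0009  0.0368] turn -0.0017 F [-0.2 -0.5 -1.2] w 0.0317
green [ 17. 234.] 699 [0.5934 0.2457] rect [593.1 246. ] [15.6 16.9] -1.7 z 0.0626
red [264. 244.] 481 [0.6039 0.1049] rect [603.9 104.9] [ 2.8 29.4] 0.0 z 0.1037
red [265. 291.] 1623 [0.5817 0.1047] rect [581.4 104.9] [11.8 29.6] 0.1 z 0.1036
tray [ 61. 178.] [609.2 249.2] [81.4 58.3] 86.0 [  0 144 117  88]
saucer [315. 172.] [622.2  80.9] 60.7 [226 110 148 138]
```

View pics/w13.png

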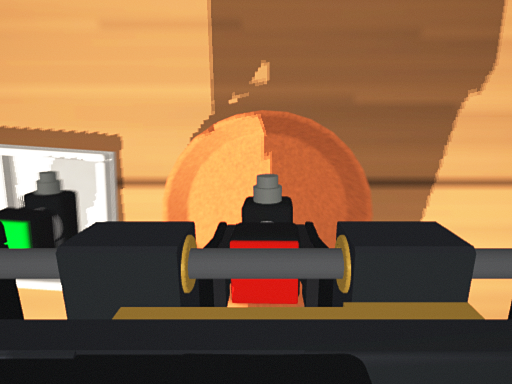

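Emit:
{"api": "send_rows", "payload": {
  "steps": [0.02,-0.0045,0.001,0.015,0,0.02,-0.0045,0.001,0.027,0,0.02,-0.0045,0.001,0.033,0,0.02,-0.0045,0.001,0.036,0,0.02,-0.0045,0.001,0.037,0,0.02,-0.0045,0.001,0.038,0,0.02,-0.0045,0.001,0.038,0]
}}

```text
time: 19.7
position: [0.5862, 0.1028, 0.0299]
tool_rot: [1.0, -0.0, 0.01, -0.004]
ft_force: [-2.4, -1.6, 11.1]
grip_width: 0.0314
```

```bash
python3 - <<'E'
from h import *
from rig import cams
from meas import meas
go([.588,.102,.0296],0)
c=cams.camera("wrist");meas(c)
E
```

```text
pos [0.5862 0.1028 0.0299] yaw -0.05 t 19.7 -> shift [0.0018 0.0008 0.0003] turn -0.0008 F [-2.4 -1.6 11.1] w 0.0314
red [263. 244.] 496 [0.5979 0.105 ] rect [598.1 104.6] [ 3.2 29.4] 0.1 z 0.0641
red [265. 291.] 1619 [0.5756 0.1043] rect [575.4 104.6] [11.9 29.5] 0.1 z 0.0643
tray [ 48. 187.] [606.7 230.3] [45.4 60.4] 86.1 [  0 142  86 106]
tray [ 42. 298.] [543.2 241.9] [25.9 27. ] 0.1 [ 18 279  49  39]
saucer [292. 159.] [613.9  96.1] 68.8 [160  95 236 153]
```

It is on the floor of the saucer (tag z 0.063). Releasing.

Emit:
{"api": "send_rows", "payload": {
  "steps": [0.036,0.0005,0,-0.0005,0,0.05,0.0005,0,-0.0005,0,0.06,0.0005,0,-0.0005,0,0.06,0,0,-0.01,0,0.06,0,0,-0.05,0,0.06,0,0,-0.1,0,0.06,0,0,-0.16,0,0.06,0,0,-0.22,0]
}}

```text
time: 20.75
position: [0.5814, 0.101, 0.252]
tool_rot: [1.0, -0.0, 0.01, -0.004]
ft_force: [0.8, -1.1, 0.1]
grip_width: 0.0601
```

```bash
python3 - <<'E'
from h import *
from rig import cams,robot
from meas import meas
go([.60,-.05,.33],0);print(robot.get_obs()["q"])
c=cams.camera("wrist");meas(c)
cv2.imwrite("pics/w14.png",c["color"][:,:,::-1])
E
```

```text
pos [0.5814 0.101  0.252 ] yaw -0.05 t 20.75 -> shift [ 0.0202  0.1504 -0.0788] turn -0.001 F [ 0.8 -1.1  0.1] w 0.0601
[-0.02163612  0.43911802  1.5047249   0.00917791  1.1782921   1.54660691]
green [ 64. 173.] 737 [0.5856 0.3284] rect [585.2 328.8] [31.8 31.3] -3.8 z 0.063
green [127. 173.] 701 [0.5857 0.2581] rect [584.6 258.4] [29.  31.7] -5.3 z 0.063
red [267. 174.] 755 [0.5846 0.1029] rect [583.4 103. ] [30.2 31.5] -0.1 z 0.0639
tray [115. 164.] [585.5 296. ] [159.5 107.7] 86.1 [ 45 120 132  93]
saucer [279. 170.] [587.9 103.3] 74.0 [208 111 118 111]
```

View pics/w14.png

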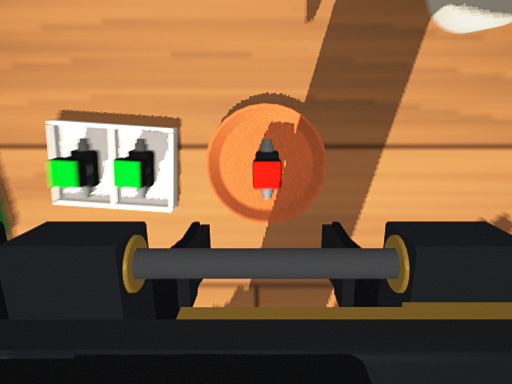

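The red valve is upright in the saucer at (267,174), about 4 mm off its centre. Now the door: hover in front of the handle, turned to face the cupboard.

```bash
python3 - <<'E'
from h import *
go([.595,-.10,.30],-83)
E
```

```text
pos [0.5863 0.1012 0.2612] yaw -0.03 t 20.8 -> shift [ 0.0102  0.2009 -0.0401] turn 1.4481 F [0.4 0.2 4.7] w 0.0605
```

Emit:
{"api": "send_rows", "payload": {
  "steps": [0.06,0.002,0.025,-0.04,0.18,0.06,0.004,0.05,-0.04,0.36,0.06,0.006,0.075,-0.04,0.54,0.06,0.008,0.1,-0.04,0.72,0.06,0.01,0.13,-0.04,0.9,0.06,0.01,0.16,-0.04,1.08,0.06,0.01,0.18,-0.04,1.26,0.06,0.01,0.2,-0.04,1.44]
}}

```text
time: 21.8
position: [0.5945, -0.0999, 0.2999]
tool_rot: [0.749, -0.662, 0.011, -0.015]
ft_force: [-0.2, 0.4, -0.1]
grip_width: 0.0603
```

```bash
python3 - <<'E'
from h import *
from rig import cams,robot
go([.595,-.10,.30],-83);print(robot.get_obs()["q"])
c=cams.camera("wrist");np.savez("w15.npz",**c)
cv2.imwrite("pics/w15.png",c["color"][:,:,::-1])
P=cloud(c);H=hsv(c);h,s,v=[H[...,i].astype(int) for i in range(3)]
for b,ce,st in blobs((h>15)&(h<30)&(s>120)&(v>90)&(P[...,2]>.1)&(P[...,2]<.24),15):print(ce.round(),st,P[b].min(0).round(3),P[b].max(0).round(3),np.median(P[b],0).round(4))
E
```

```text
pos [ 0.5945 -0.0999  0.2999] yaw -82.88 t 21.8 -> shift [ 0.0002 -0.0005 -0.    ] turn 0.002 F [-0.2  0.4 -0.1] w 0.0603
[-0.36206314  0.40504991  1.42137462  0.02100703  1.28416563  2.64978048]
[277.  55.] [269  22  18  72 842] [ 0.597 -0.222  0.104] [ 0.609 -0.181  0.235] [ 0.6022 -0.2031  0.2251]
```

View pics/w15.png

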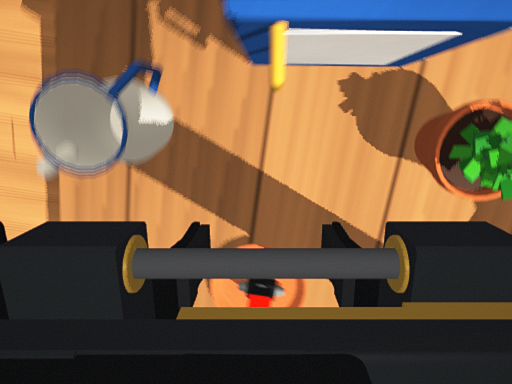

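The handle appears as a yellow upright bar at (277,22–93), with the door below the cupboard's top edge and the mint to the right at (480,145). I'll compute the bar axis.

```bash
python3 - <<'E'
from h import *
c=dict(np.load("w15.npz"));P=cloud(c);H=hsv(c);h,s,v=[H[...,i].astype(int) for i in range(3)]
m=(h>15)&(h<30)&(s>120)&(v>90)&(P[...,2]>.1)&(P[...,2]<.24);m=cv2.erode(m.astype(np.uint8),np.ones((2,2)))>0
p=P[m]
for z in np.arange(.13,.24,.01):
    q=p[(p[:,2]>=z)&(p[:,2]<z+.01)]
    if len(q)>4:print(round(z,3),len(q),q.min(0).round(4)[:2],q.max(0).round(4)[:2],np.median(q,0).round(4))
b=(h>100)&(h<128)&(s>120)
q=P[b&(P[...,2]>.232)&(P[...,2]<.25)]
print("cup top",len(q),q.min(0).round(3),q.max(0).round(3))
# front (max y for given x) edge of the top
xs=[];
for x in np.arange(.46,.66,.02):
    k=q[abs(q[:,0]-x)<.01]
    if len(k):xs.append((x,np.percentile(k[:,1],99)));
print(np.round(xs,4).tolist())
# door face points
q=P[(P[...,2]>.03)&(P[...,2]<.225)&(P[...,1]<-.17)&(P[...,0]>.44)&(P[...,0]<.66)&~m]
print(len(q))
for x in np.arange(.46,.66,.02):
    k=q[abs(q[:,0]-x)<.01]
    if len(k)>3:print(round(x,2),len(k),np.median(k,0).round(4),k[:,1].max().round(4))
E
```

```text
0.15 8 [ 0.5979 -0.2203] [ 0.6003 -0.1823] [ 0.5994 -0.2202  0.155 ]
0.16 5 [ 0.5972 -0.2203] [ 0.6004 -0.1817] [ 0.5995 -0.22    0.1637]
0.17 6 [ 0.598  -0.2202] [ 0.6005 -0.1818] [ 0.5996 -0.2015  0.1753]
0.18 10 [ 0.5973 -0.2202] [ 0.6006 -0.1815] [ 0.5998 -0.22    0.1846]
0.19 12 [ 0.5974 -0.2203] [ 0.6007 -0.1815] [ 0.5997 -0.22    0.1965]
0.2 14 [ 0.5969 -0.2219] [ 0.6017 -0.1811] [ 0.6008 -0.2203  0.2057]
0.21 22 [ 0.5975 -0.222 ] [ 0.6015 -0.1812] [ 0.5997 -0.2216  0.2151]
0.22 638 [ 0.597  -0.2221] [ 0.6078 -0.1813] [ 0.6023 -0.2012  0.2253]
0.23 5 [ 0.6001 -0.2216] [ 0.6027 -0.2212] [ 0.6013 -0.2215  0.2313]
cup top 6309 [ 0.458 -0.25   0.232] [ 0.639 -0.218  0.237]
[[0.46, -0.2379], [0.48, -0.2356], [0.5, -0.2332], [0.52, -0.2308], [0.54, -0.2283], [0.56, -0.2257], [0.58, -0.2234], [0.6, -0.2209], [0.62, -0.2184], [0.64, -0.2179]]
8393
0.46 941 [ 0.4601 -0.2389  0.1712] -0.2375
0.48 824 [ 0.4813 -0.2352  0.1801] -0.2335
0.5 951 [ 0.4998 -0.2328  0.1781] -0.2311
0.52 951 [ 0.5199 -0.2303  0.1777] -0.2286
0.54 947 [ 0.5399 -0.2279  0.1761] -0.2261
0.56 935 [ 0.56   -0.2254  0.1768] -0.2234
0.58 929 [ 0.58   -0.223   0.1767] -0.2211
0.6 591 [ 0.5964 -0.2207  0.1993] -0.1811
0.62 765 [ 0.6215 -0.219   0.1772] -0.2155
0.64 444 [ 0.635  -0.2174  0.1695] -0.2167
```

```bash
python3 - <<'E'
from h import *
go([.6005,-.186,.30],-83);go([.6005,-.186,.183],-83)
E
```

```text
pos [ 0.5947 -0.1025  0.2999] yaw -83.2 t 21.85 -> shift [ 0.0836  0.0041 -0.0004] turn -0.0035 F [ 0.6 -2.5 -0.3] w 0.0599
pos [ 0.5947 -0.1025  0.2999] yaw -83.2 t 21.85 -> shift [0.0837 0.0084 0.1166] turn -0.0035 F [ 0.6 -2.5 -0.3] w 0.0599
```

Emit:
{"api": "send_rows", "payload": {
  "steps": [0.06,0.04,0.002,0,0,0.06,0.08,0.004,0,0,0.06,0.0836,0.004,0.01,0,0.06,0.0836,0.005,0.03,0,0.06,0.0836,0.005,0.04,0,0.06,0.0836,0.005,0.04,0]
}}

```text
time: 22.6
position: [0.6005, -0.1846, 0.2586]
tool_rot: [0.748, -0.663, 0.011, -0.014]
ft_force: [-0.3, 0.0, 0.3]
grip_width: 0.0601
```

```bash
python3 - <<'E'
from h import *
from rig import cams
go([.6005,-.186,.183],-83)
c=cams.camera("wrist");np.savez("w16.npz",**c)
cv2.imwrite("pics/w16.png",c["color"][:,:,::-1])
P=cloud(c);H=hsv(c);h,s,v=[H[...,i].astype(int) for i in range(3)]
m=(h>15)&(h<30)&(s>120)&(v>90)&(P[...,2]>.2)&(P[...,2]<.24)
if m.sum():print(m.sum(),P[m].min(0).round(4),P[m].max(0).round(4),np.median(P[m],0).round(4))
E
```

```text
pos [ 0.6005 -0.1846  0.2586] yaw -83.11 t 22.6 -> shift [0.0016 0.0028 0.0755] turn -0.0019 F [-0.3  0.   0.3] w 0.0601
838 [ 0.5971 -0.2202  0.2207] [ 0.6106 -0.1823  0.228 ] [ 0.6041 -0.2033  0.2251]
```

View pics/w16.png

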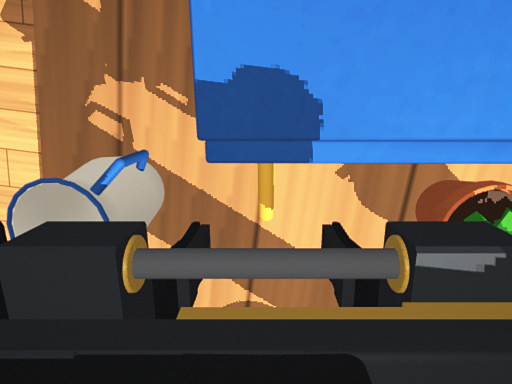

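The handle at (265,165–215) is aligned between the fingers. Descending around it.

Emit:
{"api": "send_rows", "payload": {
  "steps": [0.06,0.0016,0.001,0.02,0,0.06,0.0016,0.0012,0.04,0,0.06,0.0016,0.0015,0.06,0,0.06,0.0016,0.0018,0.072,0,0.06,0.0016,0.0018,0.0755,0,0.06,0.0016,0.0018,0.0755,0]
}}

```text
time: 23.4
position: [0.6026, -0.1865, 0.1845]
tool_rot: [0.748, -0.663, 0.012, -0.014]
ft_force: [0.7, 0.4, 0.9]
grip_width: 0.0602
```

```bash
python3 - <<'E'
from h import *
from rig import cams
go([.601,-.186,.183],-83)
c=cams.camera("wrist");cv2.imwrite("pics/w17.png",c["color"][:,:,::-1])
E
```

```text
pos [ 0.6026 -0.1865  0.1845] yaw -83.11 t 23.4 -> shift [-0.0006  0.0016  0.0014] turn -0.0018 F [0.7 0.4 0.9] w 0.0602
```

View pics/w17.png

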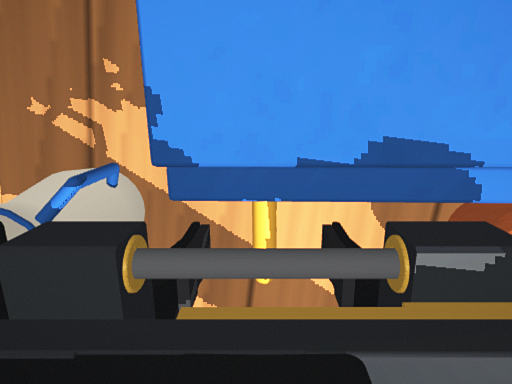

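Emit:
{"api": "send_rows", "payload": {
  "steps": [0.03,0,0.001,0,0,0.01,0,0.001,0,0,0,0,0.001,0,0,0,0,0.001,0,0,0,0,0.001,0,0,0,0,0.001,0,0,0,0,0.001,0,0],
  "force": 35
}}

```text
time: 24.32
position: [0.6026, -0.1866, 0.1847]
tool_rot: [0.748, -0.663, 0.013, -0.015]
ft_force: [5.7, 0.7, -1.3]
grip_width: 0.0096
```

```bash
python3 - <<'E'
from h import *
from rig import cams,robot
o=robot.get_obs()
p=o["position"];print(p,o["ft_force"],o["grip_width"])
h=np.array([.4474,-.2472])
g=p[:2]+0
v=g-h;print("r",np.hypot(*v),"ang",np.degrees(np.arctan2(v[1],v[0])))
for a in (8,16,24,32,40,48,56,60):
    t=np.radians(a);R=np.array([[np.cos(t),-np.sin(t)],[np.sin(t),np.cos(t)]])
    print(a,end=" ");d(o,[*(h+R@v),p[2]],-83+a)
E
```

```text
[ 0.60259828 -0.18664568  0.18473751] [ 5.69418496  0.70641225 -1.32883286] 0.009622136318720883
r 0.16659331038518393 ang 21.31443069669158
8 pos [ 0.6026 -0.1866  0.1847] yaw -83.08 t 24.32 -> shift [-0.0221  0.0073 -0.0003] turn -0.141 F [ 5.7  0.7 -1.3] w 0.0096
16 pos [ 0.6026 -0.1866  0.1847] yaw -83.08 t 24.32 -> shift [-0.0429  0.0177 -0.0007] turn -0.2806 F [ 5.7  0.7 -1.3] w 0.0096
24 pos [ 0.6026 -0.1866  0.1847] yaw -83.08 t 24.32 -> shift [-0.0621  0.0308 -0.0012] turn -0.4203 F [ 5.7  0.7 -1.3] w 0.0096
32 pos [ 0.6026 -0.1866  0.1847] yaw -83.08 t 24.32 -> shift [-0.0792  0.0464 -0.0018] turn -0.5599 F [ 5.7  0.7 -1.3] w 0.0096
40 pos [ 0.6026 -0.1866  0.1847] yaw -83.08 t 24.32 -> shift [-0.094   0.0643 -0.0025] turn -0.6995 F [ 5.7  0.7 -1.3] w 0.0096
48 pos [ 0.6026 -0.1866  0.1847] yaw -83.08 t 24.32 -> shift [-0.1062  0.0841 -0.0032] turn -0.8392 F [ 5.7  0.7 -1.3] w 0.0096
56 pos [ 0.6026 -0.1866  0.1847] yaw -83.08 t 24.32 -> shift [-0.1155  0.1054 -0.0041] turn -0.9788 F [ 5.7  0.7 -1.3] w 0.0096
60 pos [ 0.6026 -0.1866  0.1847] yaw -83.08 t 24.32 -> shift [-0.119   0.1165 -0.0045] turn -1.0486 F [ 5.7  0.7 -1.3] w 0.0096
```

The bar is gripped (9.6 mm). Opening slowly along the arc, checking forces on the way.

```bash
cat > arc.py <<'E'
from h import *
from rig import robot
C=np.radians(7.0);Y=np.array([np.cos(C),np.sin(C)]);O=np.array([-np.sin(C),np.cos(C)])
V=.160*Y+.042*O
def arc(hinge,angs,z=None):
    o=robot.get_obs();Rm=Ro.from_quat(o["tool_rot"]).as_matrix();gp=o["position"]-.0187*Rm[:,2]
    w=gp[:2]-hinge;a0=np.degrees(np.arctan2(w[1],w[0])-np.arctan2(V[1],V[0]))
    yaw=np.degrees(np.arctan2(Rm[1,0],Rm[0,0]))
    print("grasp",gp.round(4),"r",np.hypot(*w).round(4),"angle",a0.round(2),"yaw",yaw.round(2),"F",o["ft_force"].round(1),"M",o["moment"].round(2),"w",o["grip_width"].round(4),"t",o["time"])
    for a in angs:
        t=np.radians(a);R=np.array([[np.cos(t),-np.sin(t)],[np.sin(t),np.cos(t)]])
        tgt=np.array([*(hinge+R@V),gp[2] if z is None else z])
        s=Rm.T@(tgt-gp);print(a,s.round(4),round(-np.radians(-83+a-yaw),3))
E
python3 - <<'E'
from arc import *
Rm=Ro.from_quat(robot.get_obs()["tool_rot"]).as_matrix();gp=robot.get_obs()["position"]-.0187*Rm[:,2]
H=gp[:2]-V;print(H)
arc(H,range(3,27,3))
E
```

```text
[ 0.4481899 -0.2479233]Traceback (most recent call last):
  File "<stdin>", line 4, in <module>
  File "arc.py", line 9, in arc
    print("grasp",gp.round(4),"r",np.hypot(*w).round(4),"angle",a0.round(2),"yaw",yaw.round(2),"F",o["ft_force"].round(1),"M",o["moment"].round(2),"w",o["grip_width"].round(4),"t",o["time"])
                                                                                                                                                       ^^^^^^^^^^^^^^^^^^^^^
AttributeError: 'float' object has no attribute 'round'
```

```bash
sed -i 's/o\["grip_width"\].round(4)/round(o["grip_width"],4)/' arc.py
python3 - <<'E'
from arc import *
arc(np.array([.4480,-.2475]),range(3,27,3))
E
```

```text
grasp [ 0.6019 -0.1867  0.2034] r 0.1654 angle -0.16 yaw -83.08 F [ 5.7  0.7 -1.3] M [0.13 0.21 0.1 ] w 0.0096 t 24.325
3 [-0.0088  0.0026 -0.0001] -0.054
6 [-0.0169  0.0054 -0.0002] -0.106
9 [-0.0249  0.0087 -0.0003] -0.158
12 [-0.0328  0.0124 -0.0005] -0.211
15 [-0.0404  0.0165 -0.0006] -0.263
18 [-0.0478  0.021  -0.0008] -0.316
21 [-0.055   0.0259 -0.001 ] -0.368
24 [-0.0618  0.0311 -0.0012] -0.42
```

Emit:
{"api": "send_rows", "payload": {
  "steps": [0,-0.0088,0.0026,0,-0.054,0,-0.0169,0.0054,0,-0.106,0,-0.0249,0.0087,0,-0.158,0,-0.0328,0.0124,-0.0005,-0.211,0,-0.0404,0.0165,-0.0006,-0.263,0,-0.0478,0.021,-0.0008,-0.316,0,-0.055,0.0259,-0.001,-0.368,0,-0.0618,0.0311,-0.0012,-0.42]
}}

```text
time: 25.32
position: [0.5637, -0.1292, 0.1847]
tool_rot: [0.871, -0.492, 0.015, -0.011]
ft_force: [2.5, -1.3, -1.2]
grip_width: 0.0094
```

```bash
python3 - <<'E'
from arc import *
arc(np.array([.4480,-.2475]),range(27,50,3))
E
```

```text
grasp [ 0.563  -0.1293  0.2034] r 0.1649 angle 24.07 yaw -58.91 F [ 2.5 -1.3 -1.2] M [-0.13  0.69 -0.02] w 0.0094 t 25.325
27 [-0.0083  0.0019 -0.0002] -0.051
30 [-0.0164  0.0047 -0.0004] -0.103
33 [-0.0245  0.008  -0.0007] -0.156
36 [-0.0323  0.0116 -0.0009] -0.208
39 [-0.0399  0.0157 -0.0012] -0.26
42 [-0.0474  0.0202 -0.0014] -0.313
45 [-0.0545  0.025  -0.0017] -0.365
48 [-0.0614  0.0302 -0.002 ] -0.417
```

Low forces, and the radius matches. Continuing to 48°.

Emit:
{"api": "send_rows", "payload": {
  "steps": [0,-0.0083,0.0019,0,-0.051,0,-0.0164,0.0047,-0.0004,-0.103,0,-0.0245,0.008,-0.0007,-0.156,0,-0.0323,0.0116,-0.0009,-0.208,0,-0.0399,0.0157,-0.0012,-0.26,0,-0.0474,0.0202,-0.0014,-0.313,0,-0.0545,0.025,-0.0017,-0.365,0,-0.0614,0.0302,-0.002,-0.417]
}}

```text
time: 26.32
position: [0.5053, -0.093, 0.1846]
tool_rot: [0.954, -0.3, 0.016, -0.007]
ft_force: [2.3, -2.6, -1.2]
grip_width: 0.0095
```

```bash
python3 - <<'E'
from arc import *
from rig import cams
arc(np.array([.4480,-.2475]),[51,54,56,58,59,60])
c=cams.camera("scene");cv2.imwrite("pics/s18.png",cv2.resize(c["color"][60:240,90:330,::-1],None,fx=3.3,fy=3.3))
E
```

```text
grasp [ 0.5046 -0.0931  0.2033] r 0.1645 angle 48.15 yaw -34.9 F [ 2.3 -2.6 -1.2] M [-0.58  0.7  -0.15] w 0.0095 t 26.325
51 [-0.0081  0.0014 -0.0003] -0.051
54 [-0.0163  0.0042 -0.0005] -0.103
56 [-0.0217  0.0064 -0.0007] -0.138
58 [-0.027   0.0087 -0.0009] -0.173
59 [-0.0296  0.0099 -0.001 ] -0.19
60 [-0.0322  0.0112 -0.0011] -0.208
```

View pics/s18.png

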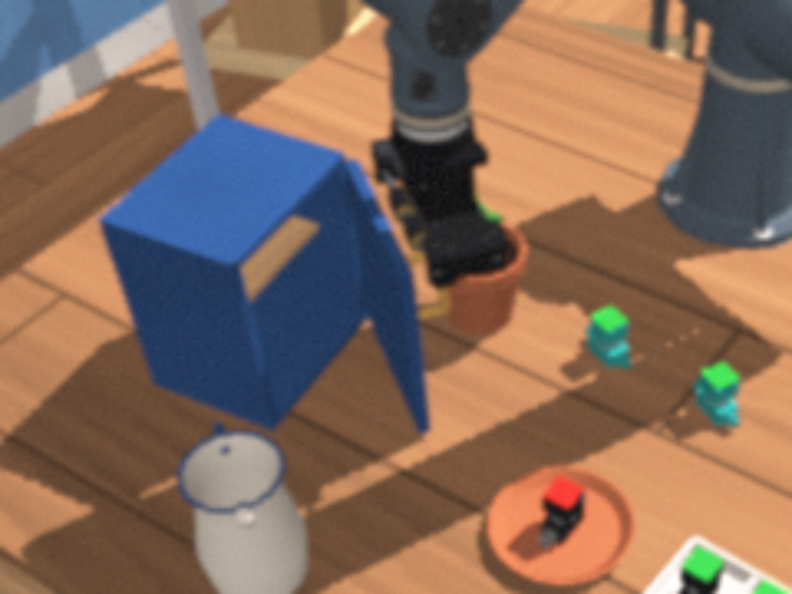

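The door is opening, the arm stays clear of the mint, and the red valve is upright in the saucer. Continuing to 60°.

Emit:
{"api": "send_rows", "payload": {
  "steps": [0,-0.0081,0.0014,-0.0003,-0.051,0,-0.0163,0.0042,-0.0005,-0.103,0,-0.0217,0.0064,-0.0007,-0.138,0,-0.027,0.0087,-0.0009,-0.173,0,-0.0322,0.0112,-0.0011,-0.208,0,-0.0322,0.0112,-0.0011,-0.208,0,-0.0322,0.0112,-0.0011,-0.208]
}}

```text
time: 27.25
position: [0.4717, -0.0847, 0.1847]
tool_rot: [0.98, -0.199, 0.017, -0.004]
ft_force: [1.1, -5.3, -3.0]
grip_width: 0.0091
```

```bash
python3 - <<'E'
from arc import *
from rig import cams
arc(np.array([.4480,-.2475]),[60])
for n in("wrist","scene","top"):
    c=cams.camera(n);np.savez(n+"19.npz",**c);P=cloud(c);H=hsv(c);h,s,v=[H[...,i].astype(int) for i in range(3)]
    im=c["color"][:,:,::-1];cv2.imwrite(f"pics/{n}19.png",im)
    m=(h>100)&(h<128)&(s>120)&(P[...,0]>.44)&(P[...,0]<.56)&(P[...,1]>-.215)&(P[...,1]<-.03)&(P[...,2]>.02)&(P[...,2]<.25)
    q=P[m];print(n,len(q))
    if len(q)>50:
        print(q.min(0).round(3),q.max(0).round(3))
        # line fit xy, per height band
        for lo,hi in((.02,.10),(.10,.18),(.18,.228),(.228,.25)):
            k=q[(q[:,2]>lo)&(q[:,2]<hi)][:,:2].astype(np.float32)
            if len(k)>30:
                l=cv2.fitLine(k,cv2.DIST_HUBER,0,.005,.001).ravel();print(lo,len(k),"angle",(np.degrees(np.arctan2(l[1],l[0]))%180-7).round(2),l[2:].round(4))
E
```

```text
grasp [ 0.471  -0.0847  0.2034] r 0.1644 angle 60.24 yaw -22.95 F [ 1.1 -5.3 -3. ] M [-0.93  0.44 -0.21] w 0.0091 t 27.25
60 [ 0.0004 -0.0012  0.    ] 0.001
wrist 19392
[ 0.469 -0.215  0.03 ] [ 0.53  -0.066  0.237]
0.02 730 angle 60.08 [ 0.4984 -0.1468]
0.1 2068 angle 60.07 [ 0.4989 -0.1457]
0.18 3491 angle 60.07 [ 0.5067 -0.127 ]
0.228 13103 angle 60.01 [ 0.5003 -0.1261]
scene 1101
[ 0.464 -0.215  0.02 ] [ 0.534 -0.067  0.237]
0.02 312 angle 60.11 [ 0.5055 -0.1354]
0.1 385 angle 60.44 [ 0.5005 -0.1474]
0.18 268 angle 60.57 [ 0.5122 -0.1189]
0.228 136 angle 60.39 [ 0.5007 -0.1364]
top 1
```

View pics/wrist19.png

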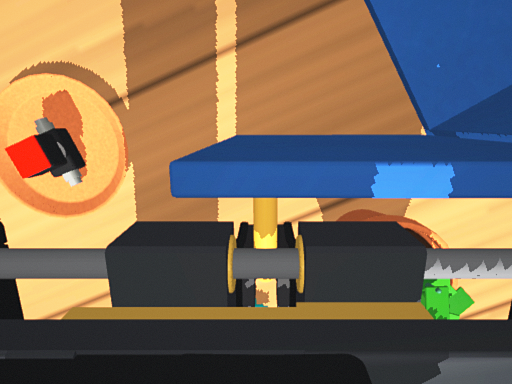

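View pics/scene19.png

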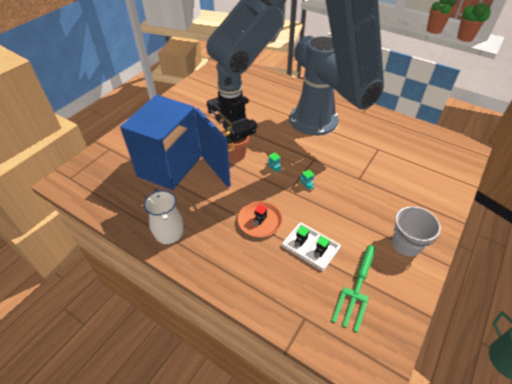

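View pics/top19.png

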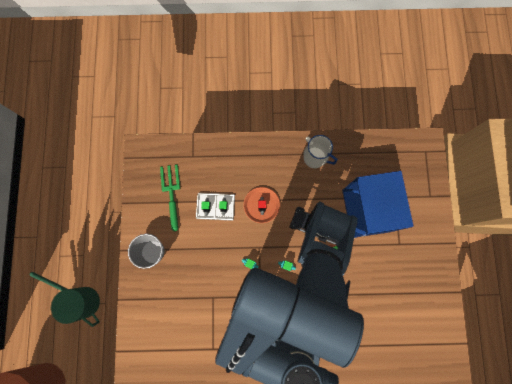

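The door measures 60.0–60.1° in the wrist depth and 60.1–60.6° from the scene camera. I'll hold still briefly, recheck, then hand in.

Emit:
{"api": "send_rows", "payload": {
  "steps": [0,0,0,0,0,0,0,0,0,0,0,0,0,0,0,0,0,0,0,0]
}}

```text
time: 27.9
position: [0.4718, -0.0848, 0.1846]
tool_rot: [0.98, -0.199, 0.017, -0.004]
ft_force: [1.5, -2.6, -1.8]
grip_width: 0.0088
```

```bash
python3 - <<'E'
from arc import *
from rig import cams,hand_in
from meas import meas
arc(np.array([.4480,-.2475]),[60])
c=cams.camera("wrist");P=cloud(c);H=hsv(c);h,s,v=[H[...,i].astype(int) for i in range(3)]
m=(h>100)&(h<128)&(s>120)&(P[...,0]>.44)&(P[...,0]<.56)&(P[...,1]>-.215)&(P[...,1]<-.03)&(P[...,2]>.1)&(P[...,2]<.22)
l=cv2.fitLine(P[m][:,:2].astype(np.float32),cv2.DIST_HUBER,0,.005,.001).ravel();a=np.degrees(np.arctan2(l[1],l[0]))%180-7;print("door",a)
if 59<a<61: print("in",hand_in())
E
```

```text
grasp [ 0.4712 -0.0848  0.2033] r 0.1644 angle 60.18 yaw -22.94 F [ 1.5 -2.6 -1.8] M [-0.52  0.33 -0.13] w 0.0088 t 27.9
60 [ 0.0002 -0.0011  0.    ] 0.001
door 60.00302
the job is handed in; nothing more can be done
in None
```

The drip valves are put away and the cupboard door is open at 60°, still held; I handed the job in at about 28 s.

- **Green valves:** both stand upright in the white tray, one in each half. I checked them by their tag heights and the final pictures.
- **Red valve:** it stands upright in the saucer, about 4 mm off the centre.
- **Door:** the last wrist-camera check read 60.0° and the gripper position gave 60.2°. The scene camera read slightly higher just before, at 60.1–60.6°. The force on the tool was about 3–4 N.
- **Grip slip:** the first green valve slipped about 10 mm in the fingers when lifted, and the second about 3 mm. In the second lift the fingers were still closing, and that was probably also the cause in the first. I measured the new hold height each time and set both down with light contact, nothing dropped.
- **Tray contact:** the second green valve pressed on the tray floor with about 17 N before I eased off and released it.
- **Left alone:** the mint, jug, bucket, fork and turquoise look-alikes show no visible change in the last pictures. I did not measure them again.

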